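Fetch the paint tin from behind the bottles

ROBOT

A 7-joint arm with a two-finger parallel gripper is mounted at the origin on the work surface. World frame = base frame: x ahead of the robot, y to its left, z up, the work surface at z = 0. Lengths are in m, angles in degrees, forces in N, time in s.
With the tool pointing down it reaches from about 0.425 to 0.875 m from the base axis. Payload 4.7 kg.
Tool frame: the origin (TCP) lies between the finger pads; the fingertips stand env.tip_reach ahead of it and the grasp point (between the pads) lies 2 mm behind it (env.tip_reach is the distance from the TCP to the fingertips, in m); z points along the fingers, y is the line along which they close (so a half turn about z gives the same grasp; the last joint's range is limited). The gripper opens to 87 mm and grips with 3 to 60 N. Pads are 19 mm wide; open, the fingers measure 117 mm over their backs; the gripper's body (75 mm by 190 mm) begins 51 mm behind the grasp point.
Start: joints at [65.094, 18.392, -4.016, 83.108, 1.295, 78.541, -3.26], TCP at [0.282, -0.586, 0.24] pointing down, gripper open.
Joint ranges: [-163.93, 163.93], [-17.29, 119.83], [-79.2, 71.16], [3.27, 140.29], [-89.18, 269.18], [5.43, 117.66], [-154.24, 154.24]. Speed limits (degrees/s): [147.25, 147.25, 180, 180, 180, 180, 180].

INTERFACE

Orientations are given as [roll, pitch, yaw] about the fixed x, y, z axes, in that order (R = Rz(yaw) Ry(pitch) Rx(roll)).
In Python, from cell import env, read_camera gives the robot as it stands. The module is installed in compiled form; this text tells all that it offers.
- The arm moves only by the shell command python3 -m handwheel FILE [FORCE], which reads ROWS from the file FILE. ROWS is a JSON list of rows, 1 to 8 of them, each an object with the fields tx, ty, tz (the shift in normalised numbers (1 is 0.5 m)), twist (a turn about the tool's z in fractions of the full range, 1 being pi/2 rad), aperture (the finger opening in m); a field left out counts as zero (the opening has to be given); each row is the pose to reach, as a shift and turn from the pose commanded when the command began, along the tool's axes at that moment; what a row does not reach only later rows make up. A row lasts 1/12 s, in which the tool goes at most 0.0417 m and 7.16 degrees, less where a joint would pass 70% of its speed; a pose out of reach is approached as far as the arm can. The fingers move at their own pace and stop on an object; FORCE is the grip in N (left out, the last holds). Time passes only in rows, so rows that do not move let the fingers close. It prints the time, the measured TCP pose, the force, the opening and the grip force at its end. Input that does not fit is refused with a message, and nothing moves.
- env.get_obs(): the state, without advancing time (a new reading comes with each control period).
- read_camera(name): name is "scene" or "top"; returns a dict with "color" (384x512x3 uint8, blue, green, red), "fx", "fy", "cx", "cy" (pixels), "world_from_camera" (4x4, takes a point from camera to world coordinates). Camera axes: x right, y down, z forward; pixel columns grow to the right and rows downward; lengths in m; the calibration is good to about 2 mm. A picture is of the moment at which its call begins. There is no depth.
- env.sign_off(): hands the job in; it is judged then, once.
The state is a dict: "time_s": time; "qpos": joint angles; "joint_velocities": joint speeds; "effort": joint torques, N m; "tool_pos": TCP position; "tool_rot": TCP orientation; "force": force on the tool from outside, world axes, zero at the start; "wrist_torque": the same for the moment, N m; "grip_width": finger opening in m; "grasp_force": force on a finger pad.
Only numpy, scipy, OpenCV 4.12 (cv2) and the standard library are available. Lean on these libraries where they do the work, as an engineer would, in place of code of your own. Each camera call takes 0.05 s, during which the arm holds its last target. There are 200 camera calls.

TASK

The open paint tin is half under the desk shelf, shut in by the row of three bottles (amber oil bottle, white medium bottle, spray can). Stand all three upright in the wooden side tray; then, with all three there, draw the tin out, keep it level and lay it in the middle of the cork mat, lined up with the mat's long side; finally stand each bottle back on the very spot in the row where it stood at the start. Set everything down without dropping it, and leave the ink pot, the eraser and the brush pot where they are.

Things in the scene. Friction and masses are not known exactly. Their poses are not given: they have to be found in the camera images.
- oil_bottle: amber glass oil bottle with a cream label and a black screw cap; round, body 48 mm across up to z = 88 mm, shoulder up to z = 106 mm, neck 25 mm across, cap 30 mm across from z = 110 to 140 mm (the top). 0.18 to 0.37 kg. Origin: centre of its underside, z up. Loose; starts in the row.
- medium_bottle: white plastic medium bottle with a pale blue label and a dark blue cap; round, body 52 mm across up to z = 82 mm, shoulder up to z = 97 mm, cap 34 mm across from z = 96 to 128 mm (the top). 0.17 to 0.34 kg. Origin: centre of its underside, z up. Loose; starts in the row.
- spray_can: aluminium spray can with a green band and a red cap; round, body 50 mm across up to z = 116 mm, neck 36 mm across, cap 42 mm across from z = 122 to 158 mm (the top). 0.19 to 0.40 kg. Origin: centre of its underside, z up. Loose; starts in the row.
- paint_tin: open watercolour tin, black sides, twelve coloured pans: a flat block 140 (x) by 60 (y) by 26 mm high, about 0.16 kg, loose on the desk. Origin: centre of its underside. Its far 56 to 64 mm are under the shelf, the rest sticks out towards the robot. It comes clear by sliding some 70 mm along its own -x (towards the robot); it may be held near its near end.
- shelf: low wooden desk shelf, fixed: 180 (x) by 360 (y) mm, top at z = 90, 75 mm free beneath; books on it up to z = 126 on its +y half. Origin: on the desk under its centre; front edge at x = -90 mm, facing the robot. Three ring stains 60 mm across on paper before it, at its x = -208, y = -66, 0, +66 mm: a bottle starts within 4 mm of each (in x and y), any on any; gaps 6 mm or more.
- side_tray: light wooden tray, fixed, for the bottles while they are out of the way: 215 mm (x) by 100 mm (y) outside, walls 6 mm thick and 20 mm high, floor 6 mm above the desk. Origin: underside centre. Three bottles fit in one row along its x, 66 mm apart. It is on the left or the right.
- cork_mat: brown cork mat, fixed, 190 mm (x) by 110 mm (y), 4 mm thick, the place for the paint tin. Origin: underside centre. It is on the other side from the tray.
- ink_pot: low dark blue ink pot with a brass lid, 46 mm across, 49 mm high; stands beyond one end of the bottle row, 125 to 140 mm from its middle. Origin: underside centre. Loose; leave alone.
- eraser: eraser in a blue sleeve, 22 mm (x) by 56 mm (y) by 14 mm high; lies beyond the other end of the bottle row, 125 to 140 mm from its middle. Origin: underside. Loose; leave alone.
- brush_pot: red tin with a yellow band full of brushes, 68 mm across, tin 95 mm high, brushes up to 170 mm; stands on top of the shelf, on its -y half. Origin: underside centre. Loose; leave alone.
There are look-alikes about, which are no part of the job. Leave any pink look-alike of the spray_can alone.

How it is judged (in metres and radians):
On the way, in this order (a step that is already met when the one before it is completed fails the run):
1. all three bottles stand upright in the side tray, released, the paint tin still in its place (x of oil_bottle in the frame of side_tray between -0.08 and 0.08 m and y of oil_bottle in the frame of side_tray between -0.022 and 0.022 m and z of each of oil_bottle, medium_bottle, spray_can in the frame of side_tray below 0.01 m and angle between each of oil_bottle, medium_bottle, spray_can's own z axis and vertical below 0.1 rad and x of medium_bottle in the frame of side_tray between -0.08 and 0.08 m and y of medium_bottle in the frame of side_tray between -0.022 and 0.022 m and x of spray_can in the frame of side_tray between -0.08 and 0.08 m and y of spray_can in the frame of side_tray between -0.022 and 0.022 m and contact force between each of oil_bottle, medium_bottle, spray_can and the fingers below 0.05 N and linear speed of each of oil_bottle, medium_bottle, spray_can below 0.03 m/s and distance of paint_tin from where it was at the start of the episode below 0.025 m), for 0.2 s.
2. the paint tin lies on the middle of the cork mat, lined up with it and released, the three bottles still in the tray (x of paint_tin in the frame of cork_mat between -0.015 and 0.015 m and y of paint_tin in the frame of cork_mat between -0.015 and 0.015 m and z of paint_tin in the frame of cork_mat between 0.001 and 0.008 m and angle between each of paint_tin, oil_bottle, medium_bottle, spray_can's own z axis and vertical below 0.1 rad and angle between the x axis of paint_tin and the x axis of cork_mat, either way round below 0.17 rad and contact force between paint_tin and the fingers below 0.05 N and linear speed of paint_tin below 0.03 m/s and x of oil_bottle in the frame of side_tray between -0.08 and 0.08 m and y of oil_bottle in the frame of side_tray between -0.022 and 0.022 m and z of each of oil_bottle, medium_bottle, spray_can in the frame of side_tray below 0.01 m and x of medium_bottle in the frame of side_tray between -0.08 and 0.08 m and y of medium_bottle in the frame of side_tray between -0.022 and 0.022 m and x of spray_can in the frame of side_tray between -0.08 and 0.08 m and y of spray_can in the frame of side_tray between -0.022 and 0.022 m), for 0.2 s.
At the end, for the whole second after the job is handed in: the paint tin lies flat on the cork mat, its centre within 15 mm of the mat's centre along each side and its long side within 10 degrees of the mat's; each of the three bottles stands upright within 15 mm of where it stood at the start; all released and at rest (x of paint_tin in the frame of cork_mat between -0.015 and 0.015 m and y of paint_tin in the frame of cork_mat between -0.015 and 0.015 m and z of paint_tin in the frame of cork_mat between 0.001 and 0.008 m and angle between each of paint_tin, oil_bottle, medium_bottle, spray_can's own z axis and vertical below 0.1 rad and angle between the x axis of paint_tin and the x axis of cork_mat, either way round below 0.17 rad and contact force between each of paint_tin, oil_bottle, medium_bottle, spray_can and the fingers below 0.05 N and linear speed of each of paint_tin, oil_bottle, medium_bottle, spray_can below 0.03 m/s and distance of each of oil_bottle, medium_bottle, spray_can from where it was at the start of the episode below 0.015 m); the robot touches nothing.
It fails at once if a bottle is tipped by more than 35 degrees (angle between any of oil_bottle, medium_bottle, spray_can's own z axis and vertical above 0.61 rad).
It fails at once if the paint tin is tilted by more than 30 degrees (angle between paint_tin's own z axis and vertical above 0.52 rad).
It fails at once if a bottle or the tin is dropped (falls free, faster than 0.6 m/s) ((linear speed of oil_bottle above 0.6 m/s and contact force between oil_bottle and the fingers below 0.01 N) or (linear speed of medium_bottle above 0.6 m/s and contact force between medium_bottle and the fingers below 0.01 N) or (linear speed of spray_can above 0.6 m/s and contact force between spray_can and the fingers below 0.01 N) or (linear speed of paint_tin above 0.6 m/s and contact force between paint_tin and the fingers below 0.01 N)).
It fails at once if the ink pot, the eraser or the brush pot is moved by more than 15 mm (distance of any of ink_pot, eraser, brush_pot from where it was at the start of the episode above 0.015 m).
It also fails if it takes over 144 s, if anything falls off the work surface, if the arm or the gripper's body presses on something with over 40 N, if the wrist force passes 120 N, or if a joint passes its speed limit or range.

## Working session

There is one attempt and no reset: what is moved stays moved. The work goes in short steps, Python scripts to look and compute and a shell command to move; the robot and the scene stay as the last step left them, time stands still between calls to the robot, and variables do not carry over. Pictures are saved under pics/ and viewed, at most 14 in all, crops included, and the job is handed in when it is done.

```bash
mkdir -p pics
python3 - <<'E'
from cell import env, read_camera
import cv2,numpy as np
for n in("top","scene"):
    c=read_camera(n); cv2.imwrite(f"pics/{n}0.png",cv2.resize(c["color"],(800,600),interpolation=cv2.INTER_CUBIC))
    print(n,c["fx"],c["fy"],c["cx"],c["cy"],np.round(c["world_from_camera"],4).tolist())
o=env.get_obs();print(o["tool_pos"],o["tool_rot"],o["time_s"],env.tip_reach)
E
```

```text
top 361.41568729500267 361.41568729500267 259.21816624382757 188.88491829464874 [[0.0252, -0.9771, 0.2111, 0.3735], [-0.9997, -0.0257, 0.0003, 0.0179], [0.0051, -0.211, -0.9775, 0.8314], [0.0, 0.0, 0.0, 1.0]]
scene 473.0925674322621 473.0925674322621 257.3769375334472 205.40229313787472 [[0.7937, 0.4218, -0.4384, 1.052], [0.6082, -0.5339, 0.5875, -0.7305], [0.0137, -0.7329, -0.6803, 0.9212], [0.0, 0.0, 0.0, 1.0]]
[ 0.28177375 -0.5852218   0.23854887] [-1.79898706e+02  4.65127062e-03  2.57157937e+01] 0.1 0.017
```

View pics/top0.png

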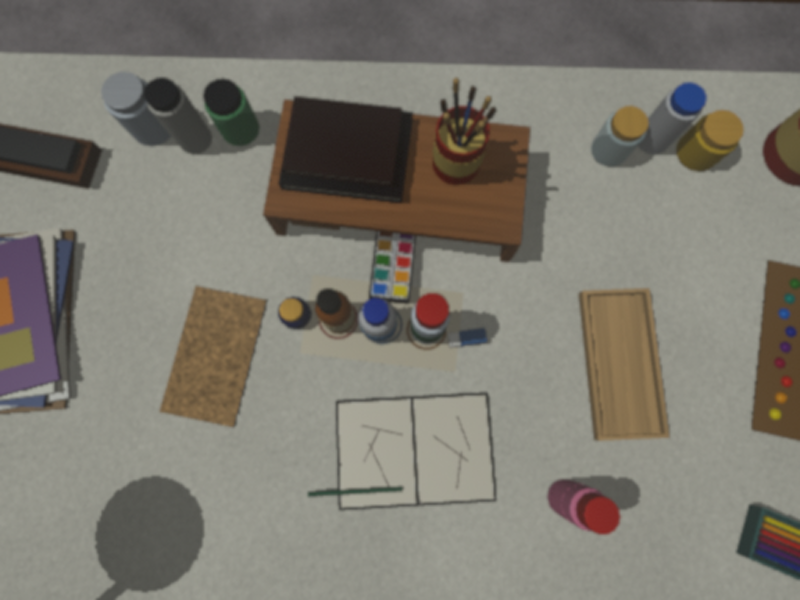

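View pics/scene0.png

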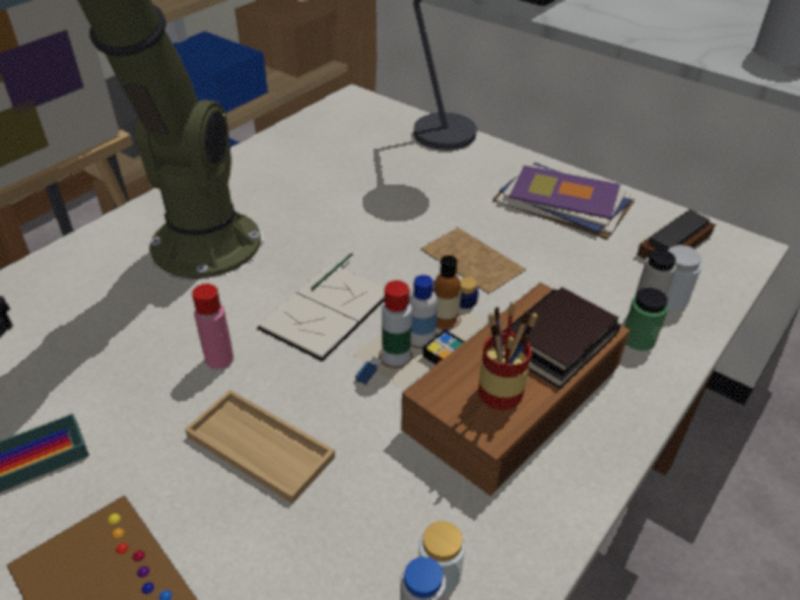

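The top view shows the row: oil bottle (333,310), medium bottle (378,315) and spray can (430,315). The ink pot is at (293,312) and the eraser at (472,337). The tray is on the right (625,365) and the mat on the left (214,355).

There are two red-capped candidates for the spray can: (430,315), white/aluminium with a green band and in the row, and (585,505), pink. The first fits the description. I'll enlarge both areas to confirm.

```bash
cat > h.py <<'E'
from cell import env, read_camera
import cv2,numpy as np
def crop(n,u,v,w,h,s,img=None):
    c=read_camera(n)["color"] if img is None else img
    p=cv2.resize(c[v:v+h,u:u+w],None,fx=s,fy=s,interpolation=cv2.INTER_CUBIC)
    p=cv2.convertScaleAbs(p,alpha=1.4)
    for k in range(0,w,10): cv2.line(p,(int(k*s),0),(int(k*s),8 if (u+k)%50 else 16),(0,0,255),1)
    for k in range(0,h,10): cv2.line(p,(0,int(k*s)),(8 if (v+k)%50 else 16,int(k*s)),(0,0,255),1)
    return p
CAL={"top":(361.4157,259.2182,188.8849),"scene":(473.0926,257.3769,205.4023)}
def px2w(n,u,v,z,W=None):
    W=read_camera(n)["world_from_camera"] if W is None else W
    f,cx,cy=CAL[n]
    d=W[:3,:3]@np.array([(u-cx)/f,(v-cy)/f,1]);t=(z-W[2,3])/d[2]
    return (W[:3,3]+t*d)[:2]
E
python3 - <<'E'
from h import *
t=read_camera("top")["color"];s=read_camera("scene")["color"]
cv2.imwrite("pics/row.png",crop("",175,140,150,110,5.3,t))
a=crop("",365,175,70,115,5,t);b=crop("",98,175,80,115,5,t)
cv2.imwrite("pics/tm.png",np.hstack([b,a]))
cv2.imwrite("pics/srow.png",crop("",225,150,120,100,6,s))
E
```

```text
(no output)
```

View pics/row.png

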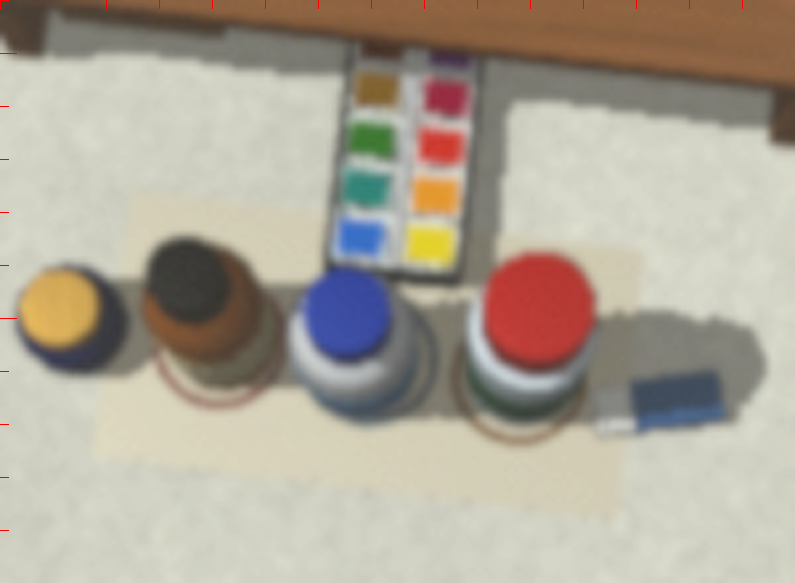

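View pics/tm.png

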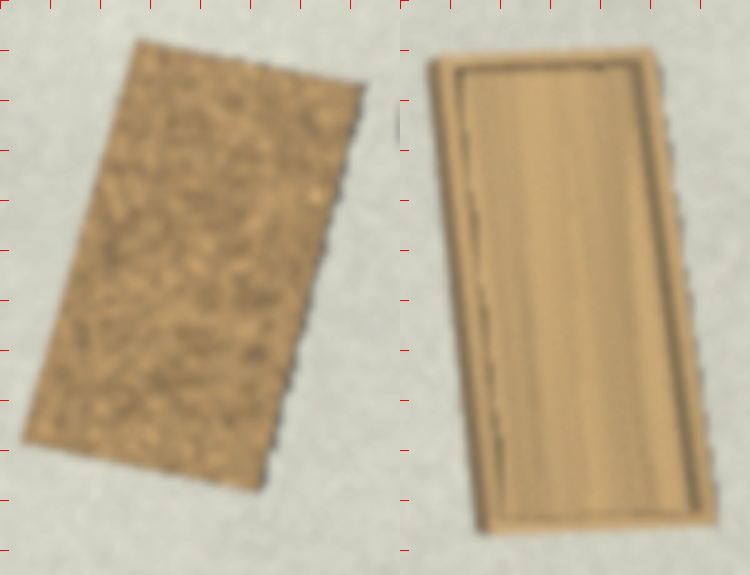

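View pics/srow.png

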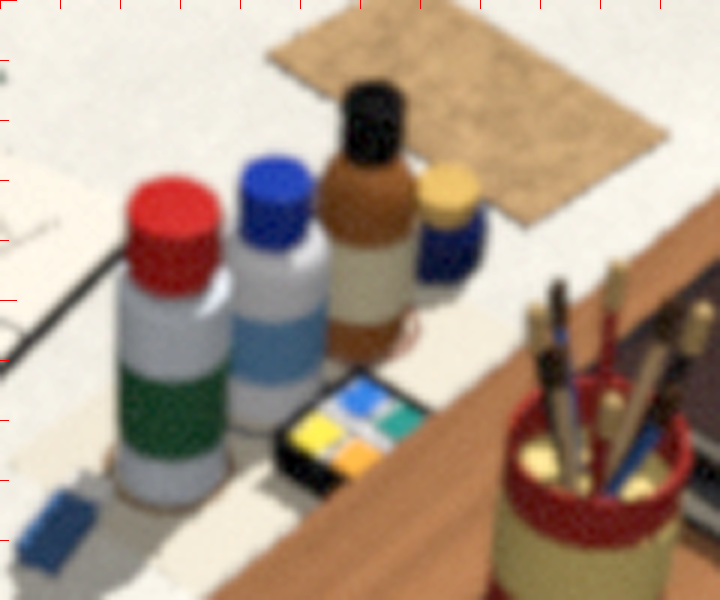

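The crops confirm it: the can in the row at row-crop (540,308) has a green band, an aluminium body and a red cap, and the pink one is elsewhere. Cap tops in the row crop are oil (188,279) and medium (348,311). The tin's near corners are (328,265) and (462,282).

Run:
```python
from h import *
T=read_camera("top")["world_from_camera"];S=read_camera("scene")["world_from_camera"]
r=lambda a:np.round(a,4)
R=lambda x,y:(175+x/5.3-.4,140+y/5.3-.4); Q=lambda x,y:(225+x/6-.4,150+y/6-.4)
for n,z,a,b in(("oil",.14,(188,279),(374,102)),("med",.128,(348,311),(278,181)),("spray",.158,(540,308),(174,209))):
    print(n,r(px2w("top",*R(*a),z,T)),r(px2w("scene",*Q(*b),z,S)))
P=[px2w("top",*R(*p),.026,T) for p in((328,267),(462,284),(484,60),(348,45))];print("tin",r(P))
for p in ((275,440),(362,368)): print("tin scene",r(px2w("scene",*Q(*p),.026,S)))
print("rings",[r(px2w("top",*R(*p),0,T)) for p in((220,345),(372,360),(520,380))])
for n,z,L,u0,X,Y in(("mat",.004,((137,40),(365,85),(262,491),(23,441)),98,.19,.11),("tray",.02,((443,58),(655,48),(717,522),(490,530)),285,.215,.1)):
    W=np.array([px2w("top",u0+x/5-.4,175+y/5-.4,z,T) for x,y in L]);c=W.mean(0)
    d=(W[0]+W[1]-W[2]-W[3])/2;e=(W[0]+W[3]-W[1]-W[2])/2
    print(n,r(c),"len",np.linalg.norm(d),np.linalg.norm(e),"yaw",np.degrees(np.arctan2(d[1],d[0])),np.degrees(np.arctan2(-e[0],e[1])))
for p in((268,54),(400,-3),(668,134),(527,226)): print("mat scene",r(px2w("scene",*Q(*p),.004,S)))
```

```text
oil [0.5136 0.1138] [0.5179 0.1136]
med [0.5054 0.0551] [0.5087 0.0548]
spray [ 0.5027 -0.0151] [ 0.5061 -0.0164]
tin [[0.5435 0.0698]
 [0.5376 0.0121]
 [0.6384 0.0048]
 [0.6438 0.0648]]
tin scene [0.5445 0.0094]
tin scene [0.5482 0.0718]
rings [array([0.5128, 0.1176]), array([0.5078, 0.0506]), array([ 0.5006, -0.0146])]
mat [0.4569 0.2949] len 0.18810285046807468 0.1102332046245083 yaw -9.713680147428105 -9.875752358202336
tray [ 0.4599 -0.2996] len 0.21183338483445965 0.09906129628090377 yaw 3.359497535290074 3.818245225994064
mat scene [0.3572 0.2593]
mat scene [0.3832 0.3454]
mat scene [0.5592 0.3332]
mat scene [0.5414 0.2263]
```

```bash
cat > d.py <<'E'
# usage: d.py x y z yaw [x y z yaw ...]: shifts in tool axes from the present pose
import sys; from cell import env; import numpy as np
from scipy.spatial.transform import Rotation as R
o=env.get_obs();p=np.array(o["tool_pos"]);r=o["tool_rot"];M=R.from_euler("xyz",r,degrees=True)
a=list(map(float,sys.argv[1:]))
for i in range(0,len(a),4):
    t=M.inv().apply(np.array(a[i:i+3])-p); w=(r[2]-a[i+3]+180)%360-180
    print(np.round(t,4),round(w,1))
E
cat > t.py <<'E'
import numpy as np
for n,c,y,pts in(("tray",(.460,-.2998),3.6,((-.066,0),(0,0),(.066,0))),):
    a=np.radians(y)
    for x,z in pts: print(c[0]+x*np.cos(a),c[1]+x*np.sin(a))
E
python3 t.py; python3 d.py .5044 -.0157 .24 85
```

```text
0.3941302359237341 -0.3039441742889347
0.46 -0.2998
0.525869764076266 -0.2956558257110653
[ 0.4477 -0.4168 -0.0006] -59.3
```

Careful with the scale: shifts go in shares of 0.5 m and turns go in shares of pi/2 rad. That gives: 0.448 m / 0.5 = 0.896, -0.417 m / 0.5 = -0.834, -59.3 degrees / 90 = -0.6589.

```bash
echo '[{"tx": 0.896,"ty": -0.834,"twist": -0.6589,"aperture": 0.06},{"tx": 0.896,"ty": -0.834,"twist": -0.6589,"aperture": 0.06},{"tx": 0.896,"ty": -0.834,"twist": -0.6589,"aperture": 0.06},{"tx": 0.896,"ty": -0.834,"twist": -0.6589,"aperture": 0.06},{"tx": 0.896,"ty": -0.834,"twist": -0.6589,"aperture": 0.06},{"tx": 0.896,"ty": -0.834,"twist": -0.6589,"aperture": 0.06},{"tx": 0.896,"ty": -0.834,"twist": -0.6589,"aperture": 0.06},{"tx": 0.896,"ty": -0.834,"twist": -0.6589,"aperture": 0.06}]' > path.dat && python3 -m handwheel path.dat 20; python3 d.py .5044 -.0157 .24 85
```

```text
time_s: 0.97
tool_pos: [0.4036, -0.2732, 0.2398]
tool_rot: [180.0, 0.0, 83.4]
force: [1.4, 0.2, 0.3]
grip_width: 0.0602
grasp_force: 0.0
[ 0.2674  0.0703 -0.0004] -1.6
```

Scaled: 0.267 m / 0.5 = 0.534, 0.07 m / 0.5 = 0.14, -1.6 degrees / 90 = -0.0178.

```bash
echo '[{"tx": 0.534,"ty": 0.14,"twist": -0.0178,"aperture": 0.06},{"tx": 0.534,"ty": 0.14,"twist": -0.0178,"aperture": 0.06},{"tx": 0.534,"ty": 0.14,"twist": -0.0178,"aperture": 0.06},{"tx": 0.534,"ty": 0.14,"twist": -0.0178,"aperture": 0.06},{"tx": 0.534,"ty": 0.14,"twist": -0.0178,"aperture": 0.06},{"tx": 0.534,"ty": 0.14,"twist": -0.0178,"aperture": 0.06},{"tx": 0.534,"ty": 0.14,"twist": -0.0178,"aperture": 0.06},{"tx": 0.534,"ty": 0.14,"twist": -0.0178,"aperture": 0.06}]' > path.dat && python3 -m handwheel path.dat 20; python3 d.py .5044 -.0157 .140 85
```

```text
time_s: 1.63
tool_pos: [0.5066, -0.0111, 0.2401]
tool_rot: [179.9, -0.2, 85.2]
force: [-0.7, 0.4, 0.6]
grip_width: 0.0598
grasp_force: 0.0
[-0.0051 -0.002   0.1001] 0.2
```

Scaled: 0.1 m / 0.5 = 0.2, 0.085 m / 0.5 = 0.17.

```bash
echo '[{"tz": 0.06,"aperture": 0.06},{"tz": 0.12,"aperture": 0.06},{"tz": 0.17,"aperture": 0.06},{"tz": 0.2,"aperture": 0.06},{"tz": 0.2,"aperture": 0.06},{"tz": 0.2,"aperture": 0.06}]' > path.dat && python3 -m handwheel path.dat 20; python3 d.py .5044 -.0157 .140 85
python3 - <<'E'
from h import *
cv2.imwrite("pics/g1.png",np.hstack([crop("scene",225,120,70,110,5),crop("top",210,140,80,110,5)]))
E
```

```text
time_s: 2.13
tool_pos: [0.5048, -0.0191, 0.1392]
tool_rot: [-179.9, -0.0, 84.6]
force: [-0.2, -0.1, 0.1]
grip_width: 0.06
grasp_force: 0.0
[ 0.0033 -0.0007 -0.0008] -0.4
```

View pics/g1.png

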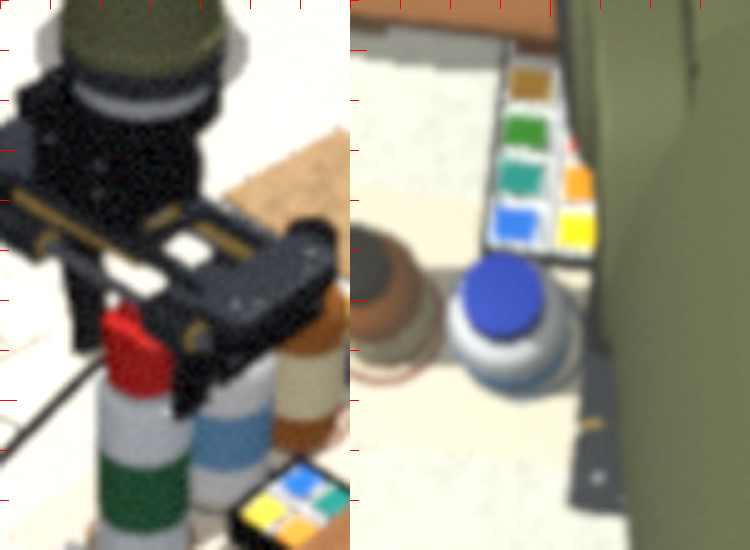

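The spray can's red cap sits between the open fingers, and nothing else is touched. I'll close and lift.

Scaled: -0.055 m / 0.5 = -0.11, -0.04 m / 0.5 = -0.08.

```bash
echo '[{"aperture": 0.03},{"aperture": 0.03},{"aperture": 0.03},{"aperture": 0.03},{"aperture": 0.03}]' > path.dat && python3 -m handwheel path.dat 25 && echo '[{"tz": -0.04,"aperture": 0.03},{"tz": -0.08,"aperture": 0.03},{"tz": -0.11,"aperture": 0.03},{"tz": -0.11,"aperture": 0.03}]' > path.dat && python3 -m handwheel path.dat 25;  python3 d.py .3942 -.304 .195 40 .46 -.2998 .195 40
```

```text
time_s: 2.65
tool_pos: [0.5054, -0.0187, 0.1401]
tool_rot: [180.0, 0.0, 84.6]
force: [-0.5, -0.5, 3.0]
grip_width: 0.0416
grasp_force: 25.0
time_s: 2.98
tool_pos: [0.507, -0.0186, 0.1972]
tool_rot: [179.7, 0.0, 84.6]
force: [0.3, 0.5, -2.2]
grip_width: 0.0415
grasp_force: 25.0
[-0.2947 -0.0855  0.0019] 44.6
[-0.2844 -0.0204  0.0022] 44.6
```

Scaled: -0.286 m / 0.5 = -0.572, -0.021 m / 0.5 = -0.042, 44.6 degrees / 90 = 0.4956.

```bash
python3 -c "
from h import *
print(px2w('top',384.6,329,.158))"; echo '[{"tx": -0.572,"ty": -0.042,"twist": 0.4956,"aperture": 0.03},{"tx": -0.572,"ty": -0.042,"twist": 0.4956,"aperture": 0.03},{"tx": -0.572,"ty": -0.042,"twist": 0.4956,"aperture": 0.03},{"tx": -0.572,"ty": -0.042,"twist": 0.4956,"aperture": 0.03},{"tx": -0.572,"ty": -0.042,"twist": 0.4956,"aperture": 0.03},{"tx": -0.572,"ty": -0.042,"twist": 0.4956,"aperture": 0.03},{"tx": -0.572,"ty": -0.042,"twist": 0.4956,"aperture": 0.03},{"tx": -0.572,"ty": -0.042,"twist": 0.4956,"aperture": 0.03}]' > path.dat && python3 -m handwheel path.dat 25; python3 d.py .3942 -.304 .193 40 .46 -.2998 .15 40
```

```text
[ 0.27227436 -0.20911949]
time_s: 3.7
tool_pos: [0.4526, -0.3111, 0.1921]
tool_rot: [180.0, 0.3, 39.2]
force: [-1.1, -1.1, -3.2]
grip_width: 0.0414
grasp_force: 25.0
[-0.0407 -0.0424 -0.0007] -0.8
[ 0.0131 -0.0041  0.042 ] -0.8
```

Scaled: -0.038 m / 0.5 = -0.076, -0.036 m / 0.5 = -0.072.

```bash
echo '[{"tx": -0.072,"ty": -0.076,"aperture": 0.03},{"tx": -0.072,"ty": -0.076,"aperture": 0.03},{"tx": -0.072,"ty": -0.076,"aperture": 0.03},{"tx": -0.072,"ty": -0.076,"aperture": 0.03},{"tx": -0.072,"ty": -0.076,"aperture": 0.03}]' > path.dat && python3 -m handwheel path.dat 25; python3 d.py .3942 -.304 .147 40
```

```text
time_s: 4.12
tool_pos: [0.4061, -0.295, 0.1941]
tool_rot: [180.0, -0.0, 40.1]
force: [0.3, 0.6, -2.2]
grip_width: 0.0415
grasp_force: 25.0
[-0.015  -0.0008  0.0471] 0.1
```

Scaled: 0.044 m / 0.5 = 0.088, -0.015 m / 0.5 = -0.03.

```bash
echo '[{"tx": -0.03,"ty": -0.002,"tz": 0.04,"aperture": 0.03},{"tx": -0.03,"ty": -0.002,"tz": 0.068,"aperture": 0.03},{"tx": -0.03,"ty": -0.002,"tz": 0.088,"aperture": 0.03},{"tx": -0.03,"ty": -0.002,"tz": 0.088,"aperture": 0.03},{"tx": -0.03,"ty": -0.002,"tz": 0.088,"aperture": 0.03}]' > path.dat && python3 -m handwheel path.dat 25; python3 d.py .3942 -.304 .147 40
```

```text
time_s: 4.53
tool_pos: [0.3941, -0.3036, 0.1502]
tool_rot: [-179.9, -0.0, 40.1]
force: [1.1, -0.4, -2.3]
grip_width: 0.0412
grasp_force: 25.0
[-0.0002  0.0004  0.0032] 0.1
```

Scaled: 0.0035 m / 0.5 = 0.007, 0.002 m / 0.5 = 0.004.

```bash
echo '[{"tz": 0.004,"aperture": 0.03},{"tz": 0.007,"aperture": 0.03},{"tz": 0.007,"aperture": 0.03}]' > path.dat && python3 -m handwheel path.dat 25;echo '[{"aperture": 0.06},{"aperture": 0.06},{"aperture": 0.06},{"aperture": 0.06}]' > path.dat && python3 -m handwheel path.dat 25; echo '[{"tz": -0.06,"aperture": 0.06},{"tz": -0.12,"aperture": 0.06},{"tz": -0.18,"aperture": 0.06},{"tz": -0.19,"aperture": 0.06},{"tz": -0.19,"aperture": 0.06}]' > path.dat && python3 -m handwheel path.dat;python3 d.py .507 .055 .24 85
```

```text
time_s: 4.78
tool_pos: [0.3939, -0.3043, 0.1475]
tool_rot: [179.9, -0.0, 40.0]
force: [-0.6, 0.0, -2.8]
grip_width: 0.0417
grasp_force: 25.0
time_s: 5.12
tool_pos: [0.3937, -0.3047, 0.1476]
tool_rot: [179.9, -0.0, 40.0]
force: [-0.1, 0.6, 0.3]
grip_width: 0.0574
grasp_force: 0.0
time_s: 5.53
tool_pos: [0.3947, -0.3053, 0.2448]
tool_rot: [179.7, -0.0, 40.0]
force: [-0.1, -0.0, -1.2]
grip_width: 0.0599
grasp_force: 0.0
[ 0.3176 -0.2038  0.0039] -45.0
```

Scaled: 0.318 m / 0.5 = 0.636, -0.204 m / 0.5 = -0.408, -45 degrees / 90 = -0.5.

```bash
echo '[{"tx": 0.636,"ty": -0.408,"tz": 0.008,"twist": -0.5,"aperture": 0.06},{"tx": 0.636,"ty": -0.408,"tz": 0.008,"twist": -0.5,"aperture": 0.06},{"tx": 0.636,"ty": -0.408,"tz": 0.008,"twist": -0.5,"aperture": 0.06},{"tx": 0.636,"ty": -0.408,"tz": 0.008,"twist": -0.5,"aperture": 0.06},{"tx": 0.636,"ty": -0.408,"tz": 0.008,"twist": -0.5,"aperture": 0.06},{"tx": 0.636,"ty": -0.408,"tz": 0.008,"twist": -0.5,"aperture": 0.06},{"tx": 0.636,"ty": -0.408,"tz": 0.008,"twist": -0.5,"aperture": 0.06},{"tx": 0.636,"ty": -0.408,"tz": 0.008,"twist": -0.5,"aperture": 0.06}]' > path.dat && python3 -m handwheel path.dat && python3 d.py .507 .055 .24 85; python3 -c "
from h import *
cv2.imwrite('pics/s1.png',crop('top',330,170,130,115,6))"
```

```text
time_s: 6.2
tool_pos: [0.4919, 0.0157, 0.2372]
tool_rot: [-179.9, 0.0, 85.1]
force: [1.2, 0.4, -0.8]
grip_width: 0.0605
grasp_force: 0.0
[ 0.0404  0.0117 -0.0029] 0.1
```

View pics/s1.png

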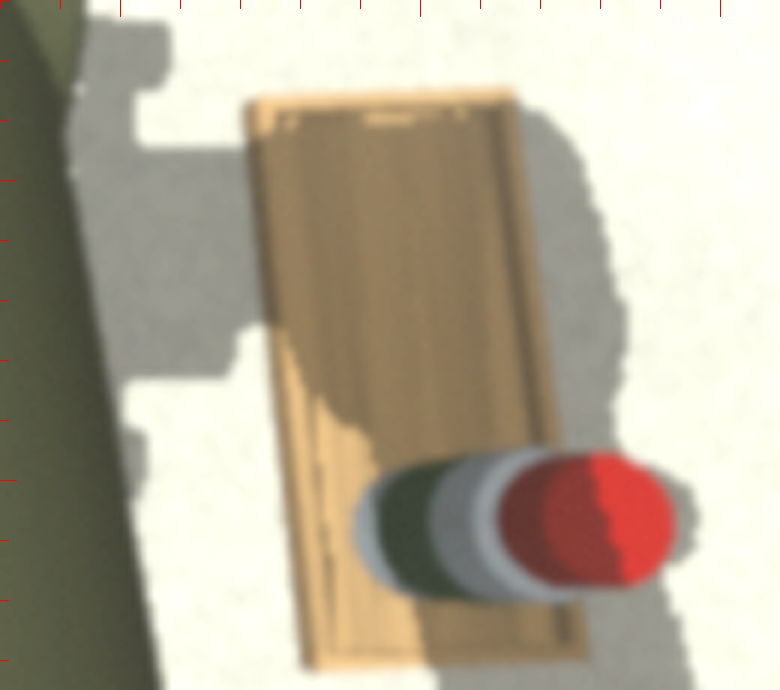

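The spray can stands upright in the near end of the tray, cap at (610,520) and base near the tray's centre line. The medium bottle is next.

Scaled: 0.04 m / 0.5 = 0.08, 0.011 m / 0.5 = 0.022.

```bash
echo '[{"tx": 0.08,"ty": 0.022,"aperture": 0.06},{"tx": 0.08,"ty": 0.022,"aperture": 0.06},{"tx": 0.08,"ty": 0.022,"aperture": 0.06},{"tx": 0.08,"ty": 0.022,"aperture": 0.06}]' > path.dat && python3 -m handwheel path.dat && python3 d.py .507 .055 .117 85
```

```text
time_s: 6.58
tool_pos: [0.5063, 0.0522, 0.2372]
tool_rot: [-179.9, 0.0, 85.0]
force: [0.1, -0.7, -0.1]
grip_width: 0.06
grasp_force: 0.0
[0.0029 0.0008 0.1202] 0.0
```

Scaled: 0.12 m / 0.5 = 0.24, 0.1 m / 0.5 = 0.2.

```bash
echo '[{"tx": 0.004,"tz": 0.07,"aperture": 0.06},{"tx": 0.004,"tz": 0.14,"aperture": 0.06},{"tx": 0.004,"tz": 0.2,"aperture": 0.06},{"tx": 0.004,"tz": 0.24,"aperture": 0.06},{"tx": 0.004,"tz": 0.24,"aperture": 0.06},{"tx": 0.004,"tz": 0.24,"aperture": 0.06}]' > path.dat && python3 -m handwheel path.dat 25 && echo '[{"aperture": 0.02},{"aperture": 0.02},{"aperture": 0.02},{"aperture": 0.02},{"aperture": 0.02},{"aperture": 0.02}]' > path.dat && python3 -m handwheel path.dat 25
```

```text
time_s: 7.08
tool_pos: [0.5061, 0.0532, 0.1176]
tool_rot: [-179.8, 0.0, 84.9]
force: [0.7, -0.1, 0.1]
grip_width: 0.0597
grasp_force: 0.0
time_s: 7.58
tool_pos: [0.5074, 0.0548, 0.1192]
tool_rot: [180.0, 0.0, 85.0]
force: [-2.1, 0.6, 2.9]
grip_width: 0.0335
grasp_force: 25.0
```

Scaled: -0.055 m / 0.5 = -0.11, -0.04 m / 0.5 = -0.08.

```bash
echo '[{"tz": -0.04,"aperture": 0.02},{"tz": -0.08,"aperture": 0.02},{"tz": -0.11,"aperture": 0.02},{"tz": -0.11,"aperture": 0.02}]' > path.dat && python3 -m handwheel path.dat 25;  python3 d.py .46 -.2998 .173 40
```

```text
time_s: 7.92
tool_pos: [0.5088, 0.0551, 0.1761]
tool_rot: [179.7, -0.0, 85.0]
force: [1.8, 0.8, -2.8]
grip_width: 0.0334
grasp_force: 25.0
[-0.3578 -0.0178  0.0029] 45.0
```

Scaled: -0.358 m / 0.5 = -0.716, -0.018 m / 0.5 = -0.036, 45 degrees / 90 = 0.5.

```bash
echo '[{"tx": -0.716,"ty": -0.036,"twist": 0.5,"aperture": 0.02},{"tx": -0.716,"ty": -0.036,"twist": 0.5,"aperture": 0.02},{"tx": -0.716,"ty": -0.036,"twist": 0.5,"aperture": 0.02},{"tx": -0.716,"ty": -0.036,"twist": 0.5,"aperture": 0.02},{"tx": -0.716,"ty": -0.036,"twist": 0.5,"aperture": 0.02},{"tx": -0.716,"ty": -0.036,"twist": 0.5,"aperture": 0.02},{"tx": -0.716,"ty": -0.036,"twist": 0.5,"aperture": 0.02},{"tx": -0.716,"ty": -0.036,"twist": 0.5,"aperture": 0.02}]' > path.dat && python3 -m handwheel path.dat 25;  python3 d.py .46 -.2998 .173 40
```

```text
time_s: 8.58
tool_pos: [0.46, -0.277, 0.1719]
tool_rot: [-179.9, 0.1, 39.9]
force: [1.4, -0.3, -3.2]
grip_width: 0.0332
grasp_force: 25.0
[-0.0146  0.0174 -0.0011] -0.1
```

Scaled: 0.017 m / 0.5 = 0.034, -0.015 m / 0.5 = -0.03.

```bash
echo '[{"tx": -0.03,"ty": 0.034,"aperture": 0.02},{"tx": -0.03,"ty": 0.034,"aperture": 0.02},{"tx": -0.03,"ty": 0.034,"aperture": 0.02},{"tx": -0.03,"ty": 0.034,"aperture": 0.02}]' > path.dat && python3 -m handwheel path.dat 25;  python3 d.py .46 -.2998 .125 40
```

```text
time_s: 8.92
tool_pos: [0.4607, -0.2967, 0.172]
tool_rot: [-179.8, -0.0, 40.1]
force: [-0.8, 0.7, -4.0]
grip_width: 0.0332
grasp_force: 25.0
[-0.0025  0.0021  0.047 ] 0.1
```

Scaled: 0.047 m / 0.5 = 0.094, 0.046 m / 0.5 = 0.092.

```bash
echo '[{"tx": -0.004,"ty": 0.004,"tz": 0.04,"aperture": 0.02},{"tx": -0.004,"ty": 0.004,"tz": 0.068,"aperture": 0.02},{"tx": -0.004,"ty": 0.004,"tz": 0.088,"aperture": 0.02},{"tx": -0.004,"ty": 0.004,"tz": 0.088,"aperture": 0.02},{"tx": -0.004,"ty": 0.004,"tz": 0.092,"aperture": 0.02},{"tx": -0.004,"ty": 0.004,"tz": 0.094,"aperture": 0.02},{"tx": -0.004,"ty": 0.004,"tz": 0.094,"aperture": 0.02}]' > path.dat && python3 -m handwheel path.dat 25;  python3 d.py .46 -.2998 .125 40
```

```text
time_s: 9.5
tool_pos: [0.4611, -0.3008, 0.127]
tool_rot: [180.0, -0.0, 40.0]
force: [-0.3, 0.5, -3.5]
grip_width: 0.0334
grasp_force: 25.0
[-0.0002 -0.0015  0.002 ] 0.0
```

Scaled: 0.002 m / 0.5 = 0.004, 0.001 m / 0.5 = 0.002.

```bash
echo '[{"tz": 0.002,"aperture": 0.02},{"tz": 0.004,"aperture": 0.02},{"tz": 0.004,"aperture": 0.02}]' > path.dat && python3 -m handwheel path.dat 25;echo '[{"aperture": 0.055},{"aperture": 0.055},{"aperture": 0.055},{"aperture": 0.055},{"aperture": 0.055}]' > path.dat && python3 -m handwheel path.dat 25; echo '[{"tz": -0.06,"aperture": 0.06},{"tz": -0.12,"aperture": 0.06},{"tz": -0.18,"aperture": 0.06},{"tz": -0.24,"aperture": 0.06},{"tz": -0.24,"aperture": 0.06}]' > path.dat && python3 -m handwheel path.dat;python3 d.py .5157 .1137 .24 85
```

```text
time_s: 9.75
tool_pos: [0.4617, -0.3009, 0.1261]
tool_rot: [179.9, -0.1, 40.0]
force: [0.1, 2.2, 4.4]
grip_width: 0.0335
grasp_force: 25.0
time_s: 10.17
tool_pos: [0.4606, -0.3011, 0.1244]
tool_rot: [-180.0, 0.0, 40.0]
force: [-0.2, -0.1, -0.0]
grip_width: 0.0534
grasp_force: 0.0
time_s: 10.58
tool_pos: [0.4636, -0.3025, 0.2512]
tool_rot: [179.4, -0.1, 40.0]
force: [0.8, -0.2, 0.7]
grip_width: 0.0596
grasp_force: 0.0
[ 0.3075 -0.2854  0.0089] -45.0
```

Scaled: 0.308 m / 0.5 = 0.616, -0.285 m / 0.5 = -0.57, -45 degrees / 90 = -0.5.

```bash
echo '[{"tx": 0.616,"ty": -0.57,"tz": 0.014,"twist": -0.5,"aperture": 0.06},{"tx": 0.616,"ty": -0.57,"tz": 0.014,"twist": -0.5,"aperture": 0.06},{"tx": 0.616,"ty": -0.57,"tz": 0.014,"twist": -0.5,"aperture": 0.06},{"tx": 0.616,"ty": -0.57,"tz": 0.014,"twist": -0.5,"aperture": 0.06},{"tx": 0.616,"ty": -0.57,"tz": 0.014,"twist": -0.5,"aperture": 0.06},{"tx": 0.616,"ty": -0.57,"tz": 0.014,"twist": -0.5,"aperture": 0.06},{"tx": 0.616,"ty": -0.57,"tz": 0.014,"twist": -0.5,"aperture": 0.06},{"tx": 0.616,"ty": -0.57,"tz": 0.014,"twist": -0.5,"aperture": 0.06}]' > path.dat && python3 -m handwheel path.dat; python3 d.py .5157 .1137 .24 85
```

```text
time_s: 11.25
tool_pos: [0.5023, 0.0315, 0.2387]
tool_rot: [180.0, 0.0, 85.1]
force: [0.4, 0.5, -0.2]
grip_width: 0.0599
grasp_force: 0.0
[ 0.083   0.0064 -0.0013] 0.1
```

Scaled: 0.083 m / 0.5 = 0.166, 0.006 m / 0.5 = 0.012.

```bash
echo '[{"tx": 0.166,"ty": 0.012,"aperture": 0.055},{"tx": 0.166,"ty": 0.012,"aperture": 0.055},{"tx": 0.166,"ty": 0.012,"aperture": 0.055},{"tx": 0.166,"ty": 0.012,"aperture": 0.055},{"tx": 0.166,"ty": 0.012,"aperture": 0.055}]' > path.dat && python3 -m handwheel path.dat;python3 d.py .5157 .1137 .127 85
```

```text
time_s: 11.67
tool_pos: [0.5156, 0.1112, 0.2384]
tool_rot: [-180.0, 0.0, 85.0]
force: [0.3, -0.6, 0.4]
grip_width: 0.0551
grasp_force: 0.0
[0.0026 0.     0.1114] 0.0
```

Scaled: 0.111 m / 0.5 = 0.222, 0.1 m / 0.5 = 0.2.

```bash
echo '[{"tx": 0.004,"tz": 0.07,"aperture": 0.055},{"tx": 0.004,"tz": 0.14,"aperture": 0.055},{"tx": 0.004,"tz": 0.2,"aperture": 0.055},{"tx": 0.004,"tz": 0.222,"aperture": 0.055},{"tx": 0.004,"tz": 0.222,"aperture": 0.055},{"tx": 0.004,"tz": 0.222,"aperture": 0.055}]' > path.dat && python3 -m handwheel path.dat 25 && echo '[{"aperture": 0.02},{"aperture": 0.02},{"aperture": 0.02},{"aperture": 0.02},{"aperture": 0.02},{"aperture": 0.02}]' > path.dat && python3 -m handwheel path.dat 25 && echo '[{"tz": -0.04,"aperture": 0.02},{"tz": -0.08,"aperture": 0.02},{"tz": -0.11,"aperture": 0.02},{"tz": -0.11,"aperture": 0.02}]' > path.dat && python3 -m handwheel path.dat 25;  python3 d.py .5259 -.2956 .18 40
```

```text
time_s: 12.17
tool_pos: [0.5164, 0.1128, 0.1284]
tool_rot: [-180.0, 0.0, 84.9]
force: [0.9, -0.4, -0.3]
grip_width: 0.0549
grasp_force: 0.0
time_s: 12.67
tool_pos: [0.5163, 0.114, 0.1286]
tool_rot: [179.9, 0.0, 85.0]
force: [-0.5, -1.0, 4.0]
grip_width: 0.0294
grasp_force: 25.0
time_s: 13.0
tool_pos: [0.5175, 0.1145, 0.1856]
tool_rot: [179.7, -0.0, 85.0]
force: [0.7, -0.2, -1.6]
grip_width: 0.0294
grasp_force: 25.0
[-0.4078  0.0439  0.0055] 45.0
```

Scaled: -0.408 m / 0.5 = -0.816, 0.044 m / 0.5 = 0.088, 45 degrees / 90 = 0.5.

```bash
echo '[{"tx": -0.816,"ty": 0.088,"tz": 0.004,"twist": 0.5,"aperture": 0.02},{"tx": -0.816,"ty": 0.088,"tz": 0.004,"twist": 0.5,"aperture": 0.02},{"tx": -0.816,"ty": 0.088,"tz": 0.004,"twist": 0.5,"aperture": 0.02},{"tx": -0.816,"ty": 0.088,"tz": 0.004,"twist": 0.5,"aperture": 0.02},{"tx": -0.816,"ty": 0.088,"tz": 0.004,"twist": 0.5,"aperture": 0.02},{"tx": -0.816,"ty": 0.088,"tz": 0.004,"twist": 0.5,"aperture": 0.02},{"tx": -0.816,"ty": 0.088,"tz": 0.004,"twist": 0.5,"aperture": 0.02},{"tx": -0.816,"ty": 0.088,"tz": 0.004,"twist": 0.5,"aperture": 0.02}]' > path.dat && python3 -m handwheel path.dat 25;  python3 d.py .5259 -.2956 .18 40
```

```text
time_s: 13.67
tool_pos: [0.5215, -0.2212, 0.1797]
tool_rot: [-179.9, 0.1, 39.9]
force: [0.4, 0.8, -2.8]
grip_width: 0.0295
grasp_force: 25.0
[-0.0444  0.0599 -0.0003] -0.1
```

Scaled: 0.059 m / 0.5 = 0.118, -0.044 m / 0.5 = -0.088.

```bash
echo '[{"tx": -0.088,"ty": 0.118,"aperture": 0.02},{"tx": -0.088,"ty": 0.118,"aperture": 0.02},{"tx": -0.088,"ty": 0.118,"aperture": 0.02},{"tx": -0.088,"ty": 0.118,"aperture": 0.02},{"tx": -0.088,"ty": 0.118,"aperture": 0.02}]' > path.dat && python3 -m handwheel path.dat 25;  python3 d.py .5259 -.2956 .135 40
```

```text
time_s: 14.08
tool_pos: [0.5265, -0.2916, 0.1797]
tool_rot: [-179.8, -0.0, 40.0]
force: [-0.9, 1.0, -2.5]
grip_width: 0.0295
grasp_force: 25.0
[-0.003   0.0029  0.0447] 0.0
```

Scaled: 0.045 m / 0.5 = 0.09, 0.044 m / 0.5 = 0.088.

```bash
echo '[{"tx": -0.002,"ty": 0.002,"tz": 0.04,"aperture": 0.02},{"tx": -0.002,"ty": 0.002,"tz": 0.068,"aperture": 0.02},{"tx": -0.002,"ty": 0.002,"tz": 0.08,"aperture": 0.02},{"tx": -0.002,"ty": 0.002,"tz": 0.084,"aperture": 0.02},{"tx": -0.002,"ty": 0.002,"tz": 0.088,"aperture": 0.02},{"tx": -0.002,"ty": 0.002,"tz": 0.09,"aperture": 0.02},{"tx": -0.002,"ty": 0.002,"tz": 0.09,"aperture": 0.02}]' > path.dat && python3 -m handwheel path.dat 25;  python3 d.py .5259 -.2956 .135 40
```

```text
time_s: 14.67
tool_pos: [0.5273, -0.2941, 0.137]
tool_rot: [179.9, -0.0, 40.0]
force: [1.0, 0.5, -2.2]
grip_width: 0.0296
grasp_force: 25.0
[-0.0021  0.0003  0.002 ] 0.0
```

Scaled: 0.003 m / 0.5 = 0.006, 0.002 m / 0.5 = 0.004.

```bash
echo '[{"tz": 0.002,"aperture": 0.02},{"tz": 0.004,"aperture": 0.02},{"tz": 0.006,"aperture": 0.02},{"tz": 0.006,"aperture": 0.02}]' > path.dat && python3 -m handwheel path.dat 25;echo '[{"aperture": 0.055},{"aperture": 0.055},{"aperture": 0.055},{"aperture": 0.055},{"aperture": 0.055}]' > path.dat && python3 -m handwheel path.dat 25; echo '[{"tz": -0.06,"aperture": 0.06},{"tz": -0.12,"aperture": 0.06},{"tz": -0.18,"aperture": 0.06},{"tz": -0.22,"aperture": 0.085},{"tz": -0.22,"aperture": 0.085}]' > path.dat && python3 -m handwheel path.dat;python3 d.py .54 .04 .2 130
```

```text
time_s: 15.0
tool_pos: [0.5279, -0.2942, 0.1351]
tool_rot: [179.9, -0.1, 40.0]
force: [-1.0, 1.2, 5.4]
grip_width: 0.0295
grasp_force: 25.0
time_s: 15.42
tool_pos: [0.5266, -0.2944, 0.1331]
tool_rot: [-180.0, 0.0, 40.0]
force: [0.4, -0.1, -0.3]
grip_width: 0.0518
grasp_force: 0.0
time_s: 15.83
tool_pos: [0.5291, -0.2952, 0.2488]
tool_rot: [179.5, -0.2, 40.0]
force: [0.1, -0.2, 0.6]
grip_width: 0.0666
grasp_force: 0.0
[ 0.2237 -0.2502  0.0473] -90.0
```

Scaled: -0.1 m / 0.5 = -0.2, -57 degrees / 90 = -0.6333.

```bash
python3 -c "
from h import *
cv2.imwrite('pics/s2.png',np.hstack([crop('top',200,130,80,110,5),crop('scene',270,180,60,110,5)]))"; echo '[{"tx": 0.2,"ty": -0.2,"twist": -0.6333,"aperture": 0.085},{"tx": 0.2,"ty": -0.2,"twist": -0.6333,"aperture": 0.085},{"tx": 0.2,"ty": -0.2,"twist": -0.6333,"aperture": 0.085},{"tx": 0.2,"ty": -0.2,"twist": -0.6333,"aperture": 0.085},{"tx": 0.2,"ty": -0.2,"twist": -0.6333,"aperture": 0.085},{"tx": 0.2,"ty": -0.2,"twist": -0.6333,"aperture": 0.085},{"tx": 0.2,"ty": -0.2,"twist": -0.6333,"aperture": 0.085},{"tx": 0.2,"ty": -0.2,"twist": -0.6333,"aperture": 0.085}]' > path.dat && python3 -m handwheel path.dat; python3 d.py .565 .039 .2 175.5;  python3 -c "
from h import *
cv2.imwrite('pics/s3.png',cv2.resize(read_camera('scene')['color'],(800,600)))"
```

```text
time_s: 16.6
tool_pos: [0.5381, -0.1531, 0.2413]
tool_rot: [-179.8, -0.1, 97.4]
force: [1.1, -0.4, -0.5]
grip_width: 0.0848
grasp_force: 0.0
[0.187  0.0515 0.0414] -78.1
```

View pics/s2.png

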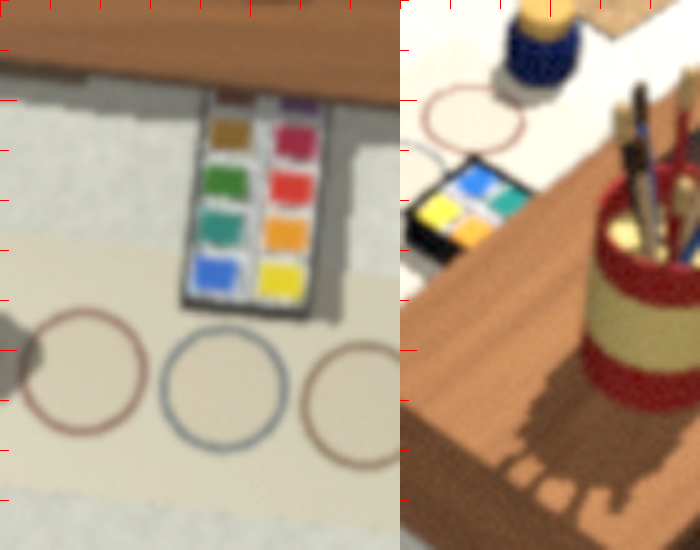

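View pics/s3.png

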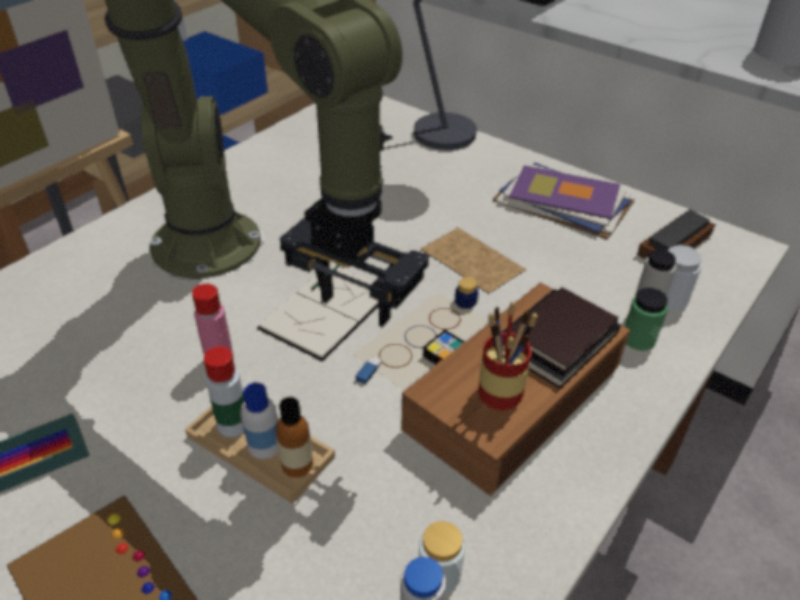

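Three bottles stand upright in the tray at (228,395), (260,425) and (293,440). The tin has not moved; its near corners in the s2 crop are about (183,301) and (308,313).

Scaled: 0.187 m / 0.5 = 0.374, 0.052 m / 0.5 = 0.104, -57 degrees / 90 = -0.6333.

```bash
python3 -c "
from h import *
for p in((184,300),(308,312),(328,106),(206,95)): print(px2w('top',200+p[0]/5-.4,130+p[1]/5-.4,.026))
for p in((83,372),(224,388),(364,404)): print('ring',px2w('top',200+p[0]/5-.4,130+p[1]/5-.4,.0))
"; echo '[{"tx": 0.374,"ty": 0.104,"twist": -0.6333,"aperture": 0.085},{"tx": 0.374,"ty": 0.104,"twist": -0.6333,"aperture": 0.085},{"tx": 0.374,"ty": 0.104,"twist": -0.6333,"aperture": 0.085},{"tx": 0.374,"ty": 0.104,"twist": -0.6333,"aperture": 0.085},{"tx": 0.374,"ty": 0.104,"twist": -0.6333,"aperture": 0.085},{"tx": 0.374,"ty": 0.104,"twist": -0.6333,"aperture": 0.085},{"tx": 0.374,"ty": 0.104,"twist": -0.6333,"aperture": 0.085},{"tx": 0.374,"ty": 0.104,"twist": -0.6333,"aperture": 0.085}]' > path.dat && python3 -m handwheel path.dat; python3 d.py .565 .039 .12 175.5
```

```text
[0.54441954 0.07002999]
[0.54031973 0.01341731]
[0.63869034 0.00644376]
[0.64253762 0.06352829]
ring [0.51440016 0.11744575]
ring [0.50856474 0.05149523]
ring [ 0.50273456 -0.01379504]
time_s: 17.67
tool_pos: [0.5679, 0.0396, 0.2433]
tool_rot: [-180.0, 0.0, 154.4]
force: [0.4, -0.9, -0.5]
grip_width: 0.0848
grasp_force: 0.0
[ 0.0023 -0.0018  0.1233] -21.1
```

Scaled: 0.13 m / 0.5 = 0.26, 0.04 m / 0.5 = 0.08, -21.5 degrees / 90 = -0.2389.

```bash
echo '[{"tz": 0.08,"twist": -0.0778,"aperture": 0.085},{"tz": 0.16,"twist": -0.1556,"aperture": 0.085},{"tz": 0.22,"twist": -0.2389,"aperture": 0.085},{"tz": 0.26,"twist": -0.2389,"aperture": 0.085},{"tz": 0.26,"twist": -0.2389,"aperture": 0.085},{"tz": 0.26,"twist": -0.2389,"aperture": 0.085}]' > path.dat && python3 -m handwheel path.dat; python3 d.py .567 .040 .022 176
```

```text
time_s: 18.17
tool_pos: [0.5674, 0.0385, 0.1128]
tool_rot: [180.0, -0.1, 175.4]
force: [0.5, 0.4, -0.7]
grip_width: 0.0847
grasp_force: 0.0
[0.0003 0.0014 0.0908] -0.6
```

Scaled: 0.09 m / 0.5 = 0.18, 0.001 m / 0.5 = 0.002, -0.6 degrees / 90 = -0.0067.

```bash
echo '[{"ty": 0.002,"tz": 0.07,"twist": -0.0067,"aperture": 0.085},{"ty": 0.002,"tz": 0.13,"twist": -0.0067,"aperture": 0.085},{"ty": 0.002,"tz": 0.17,"twist": -0.0067,"aperture": 0.085},{"ty": 0.002,"tz": 0.18,"twist": -0.0067,"aperture": 0.085},{"ty": 0.002,"tz": 0.18,"twist": -0.0067,"aperture": 0.085},{"ty": 0.002,"tz": 0.18,"twist": -0.0067,"aperture": 0.085}]' > path.dat && python3 -m handwheel path.dat; python3 d.py .567 .040 .022 176;  python3 -c "
from h import *
cv2.imwrite('pics/g2.png',np.hstack([crop('scene',250,150,80,100,5),crop('top',210,120,80,100,5)]))"
```

```text
time_s: 18.67
tool_pos: [0.5697, 0.0399, 0.0255]
tool_rot: [180.0, 0.2, 176.1]
force: [0.5, 0.0, 0.9]
grip_width: 0.0853
grasp_force: 0.0
[ 0.0027 -0.0001  0.0035] 0.1
```

View pics/g2.png

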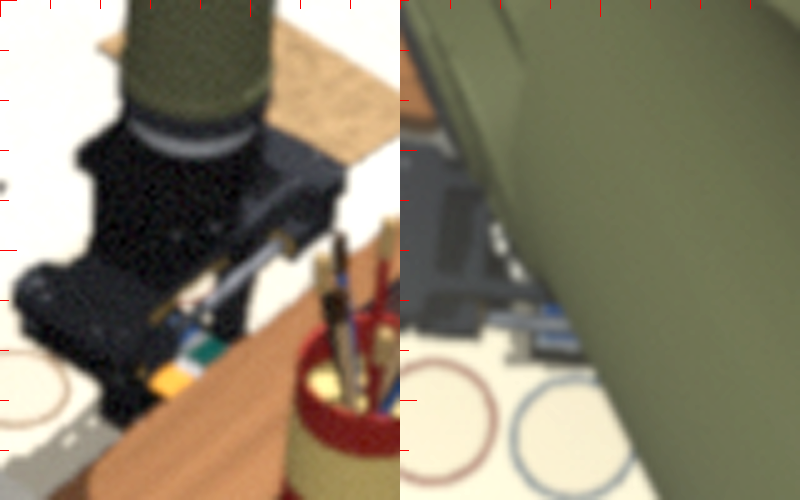

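The fingers straddle the tin's near end. Lower slightly, close and draw it out.

Scaled: 0.003 m / 0.5 = 0.006.

```bash
echo '[{"tz": 0.006,"aperture": 0.085},{"tz": 0.006,"aperture": 0.05},{"tz": 0.006,"aperture": 0.05},{"tz": 0.006,"aperture": 0.05},{"tz": 0.006,"aperture": 0.05},{"tz": 0.006,"aperture": 0.05},{"tz": 0.006,"aperture": 0.05}]' > path.dat && python3 -m handwheel path.dat 15;  echo '[{"tx": 0.03,"aperture": 0.05},{"tx": 0.06,"aperture": 0.05},{"tx": 0.09,"aperture": 0.05},{"tx": 0.12,"aperture": 0.05},{"tx": 0.15,"aperture": 0.05},{"tx": 0.164,"aperture": 0.05},{"tx": 0.164,"aperture": 0.05}]' > path.dat && python3 -m handwheel path.dat 15
```

```text
time_s: 19.35
tool_pos: [0.5679, 0.0397, 0.0204]
tool_rot: [180.0, -0.0, 176.1]
force: [-0.4, 0.2, 0.9]
grip_width: 0.0598
grasp_force: 15.0
time_s: 19.93
tool_pos: [0.4849, 0.045, 0.0204]
tool_rot: [-179.9, -0.0, 176.1]
force: [-0.6, 0.8, -1.5]
grip_width: 0.0599
grasp_force: 15.0
```

Careful with the scale: shifts go in shares of 0.5 m and turns go in shares of pi/2 rad. That gives: -0.046 m / 0.5 = -0.092, -0.02 m / 0.5 = -0.04.

```bash
echo '[{"aperture": 0.085},{"aperture": 0.085},{"aperture": 0.085},{"aperture": 0.085},{"tx": -0.04,"aperture": 0.085},{"tx": -0.092,"aperture": 0.085},{"tx": -0.092,"aperture": 0.085},{"tx": -0.092,"aperture": 0.085}]' > path.dat && python3 -m handwheel path.dat 15;  echo '[{"aperture": 0.05},{"aperture": 0.05},{"aperture": 0.05},{"aperture": 0.05},{"aperture": 0.05},{"aperture": 0.05}]' > path.dat && python3 -m handwheel path.dat 25;echo '[{"tz": -0.04,"aperture": 0.05},{"tz": -0.1,"aperture": 0.05},{"tz": -0.16,"aperture": 0.05},{"tz": -0.16,"aperture": 0.05}]' > path.dat && python3 -m handwheel path.dat 25; python3 d.py .457 .2955 .1 170.2;  python3 -c "
from h import *
cv2.imwrite('pics/g3.png',cv2.resize(read_camera('scene')['color'][120:290,180:400],None,fx=3.5,fy=3.5))"
```

```text
time_s: 20.6
tool_pos: [0.5331, 0.0422, 0.0201]
tool_rot: [179.9, -0.0, 176.1]
force: [0.2, 0.3, -0.1]
grip_width: 0.0847
grasp_force: 0.0
time_s: 21.1
tool_pos: [0.5317, 0.0419, 0.0204]
tool_rot: [-180.0, -0.0, 176.1]
force: [-0.9, -0.1, 0.4]
grip_width: 0.0598
grasp_force: 25.0
time_s: 21.43
tool_pos: [0.5355, 0.0428, 0.1054]
tool_rot: [-180.0, 0.5, 176.1]
force: [0.5, 1.4, -0.6]
grip_width: 0.0596
grasp_force: 25.0
[0.0954 0.2468 0.0046] 5.9
```

View pics/g3.png

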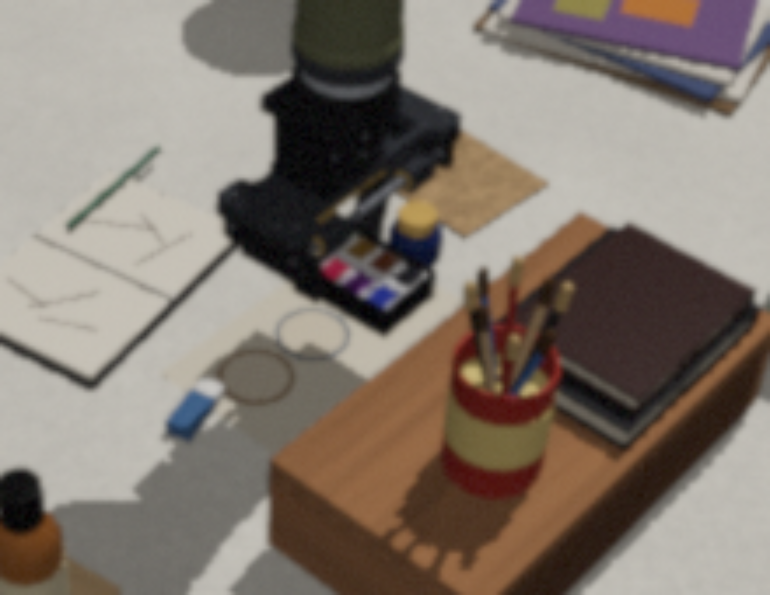

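The tin is held level, its far pans at (375,285), well above the ink pot's 49 mm. I'll carry it to the mat.

Scaled: 0.245 m / 0.5 = 0.49, 0.165 m / 0.5 = 0.33, 5.9 degrees / 90 = 0.0656.

```bash
echo '[{"tx": 0.066,"ty": 0.168,"twist": 0.0222,"aperture": 0.05},{"tx": 0.13,"ty": 0.33,"twist": 0.0444,"aperture": 0.05},{"tx": 0.19,"ty": 0.49,"twist": 0.0656,"aperture": 0.05},{"tx": 0.19,"ty": 0.49,"twist": 0.0656,"aperture": 0.05},{"tx": 0.19,"ty": 0.49,"twist": 0.0656,"aperture": 0.05},{"tx": 0.19,"ty": 0.49,"twist": 0.0656,"aperture": 0.05},{"tx": 0.19,"ty": 0.49,"twist": 0.0656,"aperture": 0.05},{"tx": 0.19,"ty": 0.49,"twist": 0.0656,"aperture": 0.05}]' > path.dat && python3 -m handwheel path.dat 25; echo '[{"aperture": 0.05},{"aperture": 0.05}]' > path.dat && python3 -m handwheel path.dat 25; python3 d.py .457 .2955 .0245 170.2
```

```text
time_s: 22.15
tool_pos: [0.4502, 0.2977, 0.0994]
tool_rot: [179.9, -0.2, 170.7]
force: [0.4, -0.5, -0.8]
grip_width: 0.0599
grasp_force: 25.0
time_s: 22.32
tool_pos: [0.4539, 0.2911, 0.0991]
tool_rot: [-179.9, -0.1, 170.1]
force: [0.8, -0.9, -1.9]
grip_width: 0.0598
grasp_force: 25.0
[-0.0024  0.0051  0.0746] -0.1
```

Scaled: 0.073 m / 0.5 = 0.146, 0.072 m / 0.5 = 0.144.

```bash
echo '[{"tx": -0.004,"ty": 0.008,"tz": 0.06,"aperture": 0.05},{"tx": -0.004,"ty": 0.008,"tz": 0.11,"aperture": 0.05},{"tx": -0.004,"ty": 0.008,"tz": 0.132,"aperture": 0.05},{"tx": -0.004,"ty": 0.008,"tz": 0.14,"aperture": 0.05},{"tx": -0.004,"ty": 0.008,"tz": 0.144,"aperture": 0.05},{"tx": -0.004,"ty": 0.008,"tz": 0.146,"aperture": 0.05},{"tx": -0.004,"ty": 0.008,"tz": 0.146,"aperture": 0.05}]' > path.dat && python3 -m handwheel path.dat 25; python3 d.py .457 .2955 .0245 170.2
```

```text
time_s: 22.9
tool_pos: [0.4574, 0.2966, 0.0283]
tool_rot: [180.0, 0.1, 170.2]
force: [-0.6, -1.1, -1.4]
grip_width: 0.0598
grasp_force: 25.0
[ 0.0002 -0.0012  0.0038] -0.0
```

Scaled: 0.003 m / 0.5 = 0.006, 0.002 m / 0.5 = 0.004.

```bash
echo '[{"ty": -0.002,"tz": 0.002,"aperture": 0.05},{"ty": -0.002,"tz": 0.004,"aperture": 0.05},{"ty": -0.002,"tz": 0.006,"aperture": 0.05},{"ty": -0.002,"tz": 0.006,"aperture": 0.05}]' > path.dat && python3 -m handwheel path.dat 25; echo '[{"aperture": 0.085},{"aperture": 0.085},{"aperture": 0.085},{"aperture": 0.085},{"aperture": 0.085}]' > path.dat && python3 -m handwheel path.dat 25; echo '[{"tz": -0.06,"aperture": 0.085},{"tz": -0.14,"aperture": 0.085},{"tz": -0.22,"aperture": 0.085},{"tz": -0.3,"aperture": 0.085},{"tz": -0.38,"aperture": 0.085},{"tz": -0.44,"aperture": 0.085},{"tz": -0.44,"aperture": 0.085}]' > path.dat && python3 -m handwheel path.dat; python3 d.py .507 .055 .24 85 .5279 -.294 .235 40
```

```text
time_s: 23.23
tool_pos: [0.4565, 0.2954, 0.0245]
tool_rot: [-180.0, 0.0, 170.2]
force: [-0.1, 0.0, -1.2]
grip_width: 0.0597
grasp_force: 25.0
time_s: 23.65
tool_pos: [0.4564, 0.2956, 0.0244]
tool_rot: [180.0, 0.0, 170.2]
force: [0.6, -1.2, -0.0]
grip_width: 0.0822
grasp_force: 0.0
time_s: 24.23
tool_pos: [0.4588, 0.2981, 0.251]
tool_rot: [179.7, 0.5, 170.2]
force: [0.0, 0.5, -0.4]
grip_width: 0.0852
grasp_force: 0.0
[-0.0887 -0.2315  0.0104] 85.2
[-0.1686 -0.5719  0.0142] 130.2
```

Scaled: -0.286 m / 0.5 = -0.572, -0.085 m / 0.5 = -0.17, 57 degrees / 90 = 0.6333.

```bash
echo '[{"tx": -0.17,"ty": -0.572,"tz": 0.016,"twist": 0.6333,"aperture": 0.055},{"tx": -0.17,"ty": -0.572,"tz": 0.016,"twist": 0.6333,"aperture": 0.055},{"tx": -0.17,"ty": -0.572,"tz": 0.016,"twist": 0.6333,"aperture": 0.055},{"tx": -0.17,"ty": -0.572,"tz": 0.016,"twist": 0.6333,"aperture": 0.055},{"tx": -0.17,"ty": -0.572,"tz": 0.016,"twist": 0.6333,"aperture": 0.055},{"tx": -0.17,"ty": -0.572,"tz": 0.016,"twist": 0.6333,"aperture": 0.055},{"tx": -0.17,"ty": -0.572,"tz": 0.016,"twist": 0.6333,"aperture": 0.055},{"tx": -0.17,"ty": -0.572,"tz": 0.016,"twist": 0.6333,"aperture": 0.055}]' > path.dat && python3 -m handwheel path.dat; python3 d.py .5272 -.2944 .24 40
```

```text
time_s: 24.9
tool_pos: [0.4913, -0.01, 0.2353]
tool_rot: [-179.9, 0.2, 112.2]
force: [0.2, -1.2, -0.3]
grip_width: 0.0553
grasp_force: 0.0
[-0.2768 -0.0744 -0.0037] 72.2
```

Scaled: -0.277 m / 0.5 = -0.554, -0.074 m / 0.5 = -0.148, 57 degrees / 90 = 0.6333.

```bash
echo '[{"tx": -0.554,"ty": -0.148,"twist": 0.6333,"aperture": 0.055},{"tx": -0.554,"ty": -0.148,"twist": 0.6333,"aperture": 0.055},{"tx": -0.554,"ty": -0.148,"twist": 0.6333,"aperture": 0.055},{"tx": -0.554,"ty": -0.148,"twist": 0.6333,"aperture": 0.055},{"tx": -0.554,"ty": -0.148,"twist": 0.6333,"aperture": 0.055},{"tx": -0.554,"ty": -0.148,"twist": 0.6333,"aperture": 0.055},{"tx": -0.554,"ty": -0.148,"twist": 0.6333,"aperture": 0.055},{"tx": -0.554,"ty": -0.148,"twist": 0.6333,"aperture": 0.055}]' > path.dat && python3 -m handwheel path.dat;  python3 -c "
from h import *
cv2.imwrite('pics/s4.png',np.hstack([crop('top',90,165,90,120,4),crop('top',375,165,70,120,4)]))"; echo '[{"twist": 0.0778,"aperture": 0.055},{"twist": 0.1667,"aperture": 0.055},{"twist": 0.1667,"aperture": 0.055},{"twist": 0.1667,"aperture": 0.055}]' > path.dat && python3 -m handwheel path.dat;python3 d.py .5272 -.2944 .134 40
```

```text
time_s: 25.57
tool_pos: [0.5305, -0.2948, 0.2343]
tool_rot: [180.0, 0.2, 55.2]
force: [-1.0, -1.1, -0.0]
grip_width: 0.0551
grasp_force: 0.0
time_s: 26.0
tool_pos: [0.5329, -0.2828, 0.2363]
tool_rot: [-180.0, -0.0, 41.6]
force: [1.3, -0.5, 0.3]
grip_width: 0.0548
grasp_force: 0.0
[-0.012   0.0048  0.1023] 1.6
```

View pics/s4.png

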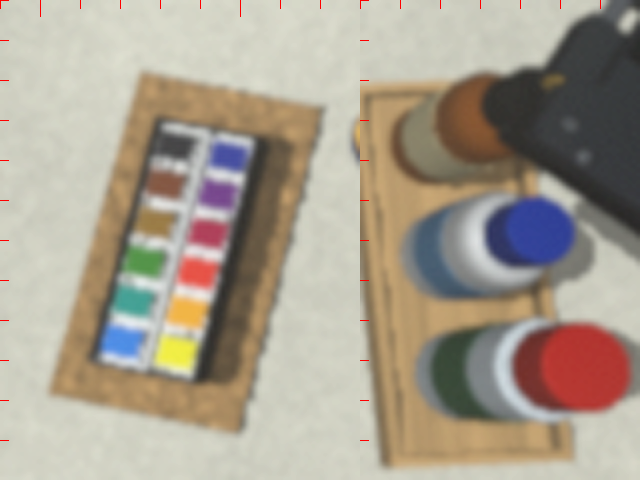

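The tin lies lined up in the middle of the mat: its centre is (178,250) against (189,251) for the mat, which is the parallax expected from its height. All three bottles are still in the tray. I'll take the oil bottle back first.

Scaled: 0.02 m / 0.5 = 0.04, 0.004 m / 0.5 = 0.008, 1.6 degrees / 90 = 0.0178.

```bash
echo '[{"tx": -0.024,"ty": 0.008,"twist": 0.0178,"aperture": 0.055},{"tx": -0.024,"ty": 0.008,"twist": 0.0178,"aperture": 0.055},{"tx": -0.024,"ty": 0.008,"tz": 0.04,"twist": 0.0178,"aperture": 0.055},{"tx": -0.024,"ty": 0.008,"tz": 0.04,"twist": 0.0178,"aperture": 0.055},{"tx": -0.024,"ty": 0.008,"tz": 0.04,"twist": 0.0178,"aperture": 0.055}]' > path.dat && python3 -m handwheel path.dat; python3 d.py .5268 -.2944 .134 40
```

```text
time_s: 26.42
tool_pos: [0.5252, -0.2955, 0.2154]
tool_rot: [-179.9, 0.1, 39.6]
force: [-0.0, -0.5, 1.0]
grip_width: 0.0552
grasp_force: 0.0
[0.0021 0.0004 0.0814] -0.4
```

Scaled: 0.081 m / 0.5 = 0.162, 0.065 m / 0.5 = 0.13, -0.4 degrees / 90 = -0.0044.

```bash
echo '[{"tx": 0.002,"tz": 0.07,"twist": -0.0044,"aperture": 0.055},{"tx": 0.002,"tz": 0.13,"twist": -0.0044,"aperture": 0.055},{"tx": 0.002,"tz": 0.162,"twist": -0.0044,"aperture": 0.055},{"tx": 0.002,"tz": 0.162,"twist": -0.0044,"aperture": 0.055},{"tx": 0.002,"tz": 0.162,"twist": -0.0044,"aperture": 0.055}]' > path.dat && python3 -m handwheel path.dat 25; echo '[{"aperture": 0.02},{"aperture": 0.02},{"aperture": 0.02},{"aperture": 0.02},{"aperture": 0.02},{"aperture": 0.02}]' > path.dat && python3 -m handwheel path.dat 25;echo '[{"tz": -0.04,"aperture": 0.02},{"tz": -0.08,"aperture": 0.02},{"tz": -0.11,"aperture": 0.02},{"tz": -0.11,"aperture": 0.02}]' > path.dat && python3 -m handwheel path.dat 25;python3 d.py .5163 .114 .185 85
```

```text
time_s: 26.83
tool_pos: [0.527, -0.2948, 0.1356]
tool_rot: [-180.0, 0.0, 40.0]
force: [0.5, -0.4, 1.1]
grip_width: 0.0555
grasp_force: 0.0
time_s: 27.33
tool_pos: [0.5274, -0.2948, 0.1362]
tool_rot: [179.9, -0.0, 40.0]
force: [0.0, 0.1, 3.0]
grip_width: 0.0299
grasp_force: 25.0
time_s: 27.67
tool_pos: [0.5286, -0.2955, 0.1934]
tool_rot: [179.7, -0.1, 40.0]
force: [1.3, 0.9, -1.3]
grip_width: 0.0292
grasp_force: 25.0
[ 0.2538 -0.3216  0.0072] -45.0
```

Scaled: -0.322 m / 0.5 = -0.644, 0.254 m / 0.5 = 0.508, -45 degrees / 90 = -0.5.

```bash
echo '[{"tx": 0.508,"ty": -0.644,"tz": 0.01,"twist": -0.5,"aperture": 0.02},{"tx": 0.508,"ty": -0.644,"tz": 0.01,"twist": -0.5,"aperture": 0.02},{"tx": 0.508,"ty": -0.644,"tz": 0.01,"twist": -0.5,"aperture": 0.02},{"tx": 0.508,"ty": -0.644,"tz": 0.01,"twist": -0.5,"aperture": 0.02},{"tx": 0.508,"ty": -0.644,"tz": 0.01,"twist": -0.5,"aperture": 0.02},{"tx": 0.508,"ty": -0.644,"tz": 0.01,"twist": -0.5,"aperture": 0.02},{"tx": 0.508,"ty": -0.644,"tz": 0.01,"twist": -0.5,"aperture": 0.02},{"tx": 0.508,"ty": -0.644,"tz": 0.01,"twist": -0.5,"aperture": 0.02}]' > path.dat && python3 -m handwheel path.dat 25;python3 d.py .5163 .114 .185 85
```

```text
time_s: 28.33
tool_pos: [0.5157, 0.0399, 0.185]
tool_rot: [-179.9, 0.0, 85.1]
force: [0.9, -0.4, -2.8]
grip_width: 0.029
grasp_force: 25.0
[ 0.0738 -0.0057 -0.    ] 0.1
```

Scaled: 0.073 m / 0.5 = 0.146, -0.006 m / 0.5 = -0.012.

```bash
echo '[{"tx": 0.146,"ty": -0.012,"aperture": 0.02},{"tx": 0.146,"ty": -0.012,"aperture": 0.02},{"tx": 0.146,"ty": -0.012,"aperture": 0.02},{"tx": 0.146,"ty": -0.012,"aperture": 0.02},{"tx": 0.146,"ty": -0.012,"aperture": 0.02}]' > path.dat && python3 -m handwheel path.dat 25;python3 d.py .5163 .114 .130 85
```

```text
time_s: 28.75
tool_pos: [0.5167, 0.1107, 0.1851]
tool_rot: [-179.9, 0.1, 85.0]
force: [-0.7, -1.5, -1.8]
grip_width: 0.0292
grasp_force: 25.0
[ 0.0033 -0.0006  0.0551] 0.0
```

Scaled: 0.055 m / 0.5 = 0.11, 0.054 m / 0.5 = 0.108.

```bash
echo '[{"tx": 0.004,"tz": 0.05,"aperture": 0.02},{"tx": 0.004,"tz": 0.086,"aperture": 0.02},{"tx": 0.004,"tz": 0.1,"aperture": 0.02},{"tx": 0.004,"tz": 0.106,"aperture": 0.02},{"tx": 0.004,"tz": 0.108,"aperture": 0.02},{"tx": 0.004,"tz": 0.11,"aperture": 0.02},{"tx": 0.004,"tz": 0.11,"aperture": 0.02}]' > path.dat && python3 -m handwheel path.dat 25;python3 d.py .5163 .114 .130 85
```

```text
time_s: 29.33
tool_pos: [0.5181, 0.1133, 0.132]
tool_rot: [179.9, -0.0, 85.0]
force: [-0.0, -0.2, -3.0]
grip_width: 0.0297
grasp_force: 25.0
[ 0.0005 -0.0019  0.002 ] -0.0
```

Scaled: 0.003 m / 0.5 = 0.006, 0.002 m / 0.5 = 0.004.

```bash
echo '[{"ty": -0.002,"tz": 0.002,"aperture": 0.02},{"ty": -0.002,"tz": 0.004,"aperture": 0.02},{"ty": -0.002,"tz": 0.006,"aperture": 0.02},{"ty": -0.002,"tz": 0.006,"aperture": 0.02}]' > path.dat && python3 -m handwheel path.dat 25;echo '[{"aperture": 0.055},{"aperture": 0.055},{"aperture": 0.055},{"aperture": 0.055},{"aperture": 0.055}]' > path.dat && python3 -m handwheel path.dat 25; echo '[{"tz": -0.06,"aperture": 0.055},{"tz": -0.12,"aperture": 0.055},{"tz": -0.18,"aperture": 0.06},{"tz": -0.22,"aperture": 0.06},{"tz": -0.22,"aperture": 0.06}]' > path.dat && python3 -m handwheel path.dat;python3 d.py .4615 -.3011 .24 40
```

```text
time_s: 29.67
tool_pos: [0.5172, 0.1145, 0.1302]
tool_rot: [179.9, -0.0, 85.0]
force: [-2.6, 0.3, 7.2]
grip_width: 0.0291
grasp_force: 25.0
time_s: 30.08
tool_pos: [0.5165, 0.1136, 0.1282]
tool_rot: [180.0, 0.0, 85.0]
force: [-0.7, 0.4, -0.0]
grip_width: 0.0515
grasp_force: 0.0
time_s: 30.5
tool_pos: [0.5189, 0.1146, 0.2429]
tool_rot: [179.6, -0.1, 85.0]
force: [0.0, -0.1, 0.5]
grip_width: 0.0596
grasp_force: 0.0
[-0.4191 -0.0211  0.0022] 45.0
```

Scaled: -0.419 m / 0.5 = -0.838, -0.021 m / 0.5 = -0.042, 45 degrees / 90 = 0.5.

```bash
echo '[{"tx": -0.838,"ty": -0.042,"twist": 0.5,"aperture": 0.06},{"tx": -0.838,"ty": -0.042,"twist": 0.5,"aperture": 0.06},{"tx": -0.838,"ty": -0.042,"twist": 0.5,"aperture": 0.06},{"tx": -0.838,"ty": -0.042,"twist": 0.5,"aperture": 0.06},{"tx": -0.838,"ty": -0.042,"twist": 0.5,"aperture": 0.06},{"tx": -0.838,"ty": -0.042,"twist": 0.5,"aperture": 0.06},{"tx": -0.838,"ty": -0.042,"twist": 0.5,"aperture": 0.06},{"tx": -0.838,"ty": -0.042,"twist": 0.5,"aperture": 0.06}]' > path.dat && python3 -m handwheel path.dat;python3 d.py .4615 -.3011 .24 40
```

```text
time_s: 31.17
tool_pos: [0.4698, -0.2185, 0.2376]
tool_rot: [-180.0, 0.0, 39.9]
force: [1.7, -0.5, 0.4]
grip_width: 0.0597
grasp_force: 0.0
[-0.0594  0.0581 -0.0024] -0.1
```

Scaled: -0.059 m / 0.5 = -0.118, 0.058 m / 0.5 = 0.116.

```bash
echo '[{"tx": -0.118,"ty": 0.116,"aperture": 0.06},{"tx": -0.118,"ty": 0.116,"aperture": 0.06},{"tx": -0.118,"ty": 0.116,"aperture": 0.06},{"tx": -0.118,"ty": 0.116,"aperture": 0.06},{"tx": -0.118,"ty": 0.116,"aperture": 0.06}]' > path.dat && python3 -m handwheel path.dat;python3 d.py .4615 -.3011 .125 40
```

```text
time_s: 31.58
tool_pos: [0.4628, -0.2982, 0.2373]
tool_rot: [-179.9, -0.0, 40.0]
force: [-0.8, 1.6, 0.2]
grip_width: 0.0597
grasp_force: 0.0
[-0.0029  0.0015  0.1123] -0.0
```

Scaled: 0.112 m / 0.5 = 0.224, 0.1 m / 0.5 = 0.2.

```bash
echo '[{"tx": -0.004,"ty": 0.002,"tz": 0.07,"aperture": 0.06},{"tx": -0.004,"ty": 0.002,"tz": 0.14,"aperture": 0.06},{"tx": -0.004,"ty": 0.002,"tz": 0.2,"aperture": 0.06},{"tx": -0.004,"ty": 0.002,"tz": 0.224,"aperture": 0.06},{"tx": -0.004,"ty": 0.002,"tz": 0.224,"aperture": 0.06},{"tx": -0.004,"ty": 0.002,"tz": 0.224,"aperture": 0.06}]' > path.dat && python3 -m handwheel path.dat 25; echo '[{"aperture": 0.02},{"aperture": 0.02},{"aperture": 0.02},{"aperture": 0.02},{"aperture": 0.02},{"aperture": 0.02}]' > path.dat && python3 -m handwheel path.dat 25;echo '[{"tz": -0.04,"aperture": 0.02},{"tz": -0.08,"aperture": 0.02},{"tz": -0.11,"aperture": 0.02},{"tz": -0.11,"aperture": 0.02}]' > path.dat && python3 -m handwheel path.dat 25;python3 d.py .5074 .0548 .176 85
```

```text
time_s: 32.08
tool_pos: [0.4628, -0.2999, 0.1268]
tool_rot: [-180.0, -0.0, 40.1]
force: [-0.5, 0.1, 1.0]
grip_width: 0.06
grasp_force: 0.0
time_s: 32.58
tool_pos: [0.4623, -0.301, 0.127]
tool_rot: [180.0, -0.0, 40.0]
force: [0.2, 0.7, 2.3]
grip_width: 0.0335
grasp_force: 25.0
time_s: 32.92
tool_pos: [0.4635, -0.3018, 0.184]
tool_rot: [179.7, -0.1, 40.0]
force: [1.5, 0.0, -2.9]
grip_width: 0.0332
grasp_force: 25.0
[ 0.2629 -0.245   0.0071] -45.0
```

Scaled: 0.263 m / 0.5 = 0.526, -0.245 m / 0.5 = -0.49, -45 degrees / 90 = -0.5.

```bash
echo '[{"tx": 0.526,"ty": -0.49,"tz": 0.01,"twist": -0.5,"aperture": 0.02},{"tx": 0.526,"ty": -0.49,"tz": 0.01,"twist": -0.5,"aperture": 0.02},{"tx": 0.526,"ty": -0.49,"tz": 0.01,"twist": -0.5,"aperture": 0.02},{"tx": 0.526,"ty": -0.49,"tz": 0.01,"twist": -0.5,"aperture": 0.02},{"tx": 0.526,"ty": -0.49,"tz": 0.01,"twist": -0.5,"aperture": 0.02},{"tx": 0.526,"ty": -0.49,"tz": 0.01,"twist": -0.5,"aperture": 0.02},{"tx": 0.526,"ty": -0.49,"tz": 0.01,"twist": -0.5,"aperture": 0.02},{"tx": 0.526,"ty": -0.49,"tz": 0.01,"twist": -0.5,"aperture": 0.02}]' > path.dat && python3 -m handwheel path.dat 25;python3 d.py .5074 .0548 .176 85
```

```text
time_s: 33.58
tool_pos: [0.5017, 0.0315, 0.1753]
tool_rot: [-179.9, 0.0, 85.1]
force: [0.9, -0.1, -3.1]
grip_width: 0.0332
grasp_force: 25.0
[ 0.0237  0.0036 -0.0007] 0.1
```

Scaled: 0.023 m / 0.5 = 0.046, 0.003 m / 0.5 = 0.006.

```bash
echo '[{"tx": 0.046,"ty": 0.006,"aperture": 0.02},{"tx": 0.046,"ty": 0.006,"aperture": 0.02},{"tx": 0.046,"ty": 0.006,"aperture": 0.02},{"tx": 0.046,"ty": 0.006,"aperture": 0.02}]' > path.dat && python3 -m handwheel path.dat 25;python3 d.py .5074 .0548 .121 85
```

```text
time_s: 33.92
tool_pos: [0.5071, 0.0515, 0.1754]
tool_rot: [-179.9, 0.1, 85.0]
force: [0.8, -0.7, -3.5]
grip_width: 0.0335
grasp_force: 25.0
[0.0034 0.0002 0.0544] -0.0
```

Scaled: 0.0545 m / 0.5 = 0.109, 0.054 m / 0.5 = 0.108.

```bash
echo '[{"tx": 0.002,"tz": 0.05,"aperture": 0.02},{"tx": 0.002,"tz": 0.086,"aperture": 0.02},{"tx": 0.002,"tz": 0.1,"aperture": 0.02},{"tx": 0.002,"tz": 0.106,"aperture": 0.02},{"tx": 0.002,"tz": 0.108,"aperture": 0.02},{"tx": 0.002,"tz": 0.109,"aperture": 0.02},{"tx": 0.002,"tz": 0.109,"aperture": 0.02}]' > path.dat && python3 -m handwheel path.dat 25;python3 d.py .5074 .0548 .121 85
```

```text
time_s: 34.5
tool_pos: [0.5086, 0.0533, 0.123]
tool_rot: [179.9, 0.0, 85.0]
force: [-1.1, -0.4, -3.0]
grip_width: 0.0332
grasp_force: 25.0
[ 0.0014 -0.0013  0.002 ] -0.0
```

Scaled: 0.003 m / 0.5 = 0.006, 0.002 m / 0.5 = 0.004.

```bash
echo '[{"tx": 0.002,"tz": 0.002,"aperture": 0.02},{"tx": 0.002,"tz": 0.004,"aperture": 0.02},{"tx": 0.002,"tz": 0.006,"aperture": 0.02},{"tx": 0.002,"tz": 0.006,"aperture": 0.02}]' > path.dat && python3 -m handwheel path.dat 25;echo '[{"aperture": 0.055},{"aperture": 0.055},{"aperture": 0.055},{"aperture": 0.055},{"aperture": 0.055}]' > path.dat && python3 -m handwheel path.dat 25; echo '[{"tz": -0.06,"aperture": 0.055},{"tz": -0.12,"aperture": 0.055},{"tz": -0.18,"aperture": 0.06},{"tz": -0.24,"aperture": 0.06},{"tz": -0.24,"aperture": 0.06}]' > path.dat && python3 -m handwheel path.dat;python3 d.py .3937 -.3047 .24 40
```

```text
time_s: 34.83
tool_pos: [0.509, 0.0544, 0.1211]
tool_rot: [179.9, 0.1, 85.0]
force: [-2.6, -1.4, 8.0]
grip_width: 0.0333
grasp_force: 25.0
time_s: 35.25
tool_pos: [0.508, 0.0545, 0.1191]
tool_rot: [180.0, 0.0, 85.0]
force: [-0.4, 0.3, -0.1]
grip_width: 0.0533
grasp_force: 0.0
time_s: 35.67
tool_pos: [0.5112, 0.0553, 0.245]
tool_rot: [179.4, -0.0, 85.0]
force: [0.8, 0.9, -0.0]
grip_width: 0.0596
grasp_force: 0.0
[-0.3688 -0.0858  0.0041] 45.0
```

Scaled: -0.369 m / 0.5 = -0.738, -0.086 m / 0.5 = -0.172, 45 degrees / 90 = 0.5.

```bash
echo '[{"tx": -0.738,"ty": -0.172,"twist": 0.5,"aperture": 0.06},{"tx": -0.738,"ty": -0.172,"twist": 0.5,"aperture": 0.06},{"tx": -0.738,"ty": -0.172,"twist": 0.5,"aperture": 0.06},{"tx": -0.738,"ty": -0.172,"twist": 0.5,"aperture": 0.06},{"tx": -0.738,"ty": -0.172,"twist": 0.5,"aperture": 0.06},{"tx": -0.738,"ty": -0.172,"twist": 0.5,"aperture": 0.06},{"tx": -0.738,"ty": -0.172,"twist": 0.5,"aperture": 0.06},{"tx": -0.738,"ty": -0.172,"twist": 0.5,"aperture": 0.06}]' > path.dat && python3 -m handwheel path.dat;python3 d.py .3937 -.3047 .24 40
```

```text
time_s: 36.33
tool_pos: [0.4032, -0.2641, 0.2389]
tool_rot: [180.0, 0.0, 39.9]
force: [1.1, -0.7, 0.4]
grip_width: 0.0603
grasp_force: 0.0
[-0.0334  0.025  -0.0011] -0.1
```

Scaled: -0.033 m / 0.5 = -0.066, 0.025 m / 0.5 = 0.05.

```bash
echo '[{"tx": -0.066,"ty": 0.05,"aperture": 0.06},{"tx": -0.066,"ty": 0.05,"aperture": 0.06},{"tx": -0.066,"ty": 0.05,"aperture": 0.06},{"tx": -0.066,"ty": 0.05,"aperture": 0.06},{"tx": -0.066,"ty": 0.05,"aperture": 0.06}]' > path.dat && python3 -m handwheel path.dat;python3 d.py .3937 -.3047 .147 40
```

```text
time_s: 36.75
tool_pos: [0.3959, -0.301, 0.2389]
tool_rot: [-180.0, -0.0, 40.2]
force: [-0.2, 0.2, -0.8]
grip_width: 0.06
grasp_force: 0.0
[-0.0041  0.0014  0.0919] 0.2
```

Scaled: 0.092 m / 0.5 = 0.184, 0.085 m / 0.5 = 0.17.

```bash
echo '[{"tx": -0.006,"ty": 0.002,"tz": 0.07,"aperture": 0.06},{"tx": -0.006,"ty": 0.002,"tz": 0.14,"aperture": 0.06},{"tx": -0.006,"ty": 0.002,"tz": 0.17,"aperture": 0.06},{"tx": -0.006,"ty": 0.002,"tz": 0.184,"aperture": 0.06},{"tx": -0.006,"ty": 0.002,"tz": 0.184,"aperture": 0.06},{"tx": -0.006,"ty": 0.002,"tz": 0.184,"aperture": 0.06}]' > path.dat && python3 -m handwheel path.dat 25; echo '[{"aperture": 0.03},{"aperture": 0.03},{"aperture": 0.03},{"aperture": 0.03},{"aperture": 0.03},{"aperture": 0.03}]' > path.dat && python3 -m handwheel path.dat 25;echo '[{"tz": -0.04,"aperture": 0.03},{"tz": -0.08,"aperture": 0.03},{"tz": -0.11,"aperture": 0.03},{"tz": -0.11,"aperture": 0.03}]' > path.dat && python3 -m handwheel path.dat 25;python3 d.py .5054 -.0187 .195 84.6
```

```text
time_s: 37.25
tool_pos: [0.3945, -0.3049, 0.148]
tool_rot: [179.9, -0.0, 40.1]
force: [0.6, -1.0, 1.1]
grip_width: 0.0597
grasp_force: 0.0
time_s: 37.75
tool_pos: [0.3938, -0.3056, 0.148]
tool_rot: [179.9, -0.0, 40.0]
force: [-0.0, 1.4, 4.6]
grip_width: 0.0407
grasp_force: 25.0
time_s: 38.08
tool_pos: [0.3948, -0.3064, 0.2047]
tool_rot: [179.7, -0.0, 40.0]
force: [0.7, -1.6, -2.7]
grip_width: 0.0408
grasp_force: 25.0
[ 0.2696 -0.1494  0.0091] -44.6
```

Scaled: 0.27 m / 0.5 = 0.54, -0.15 m / 0.5 = -0.3, -44.6 degrees / 90 = -0.4956.

```bash
echo '[{"tx": 0.54,"ty": -0.3,"tz": 0.01,"twist": -0.4956,"aperture": 0.03},{"tx": 0.54,"ty": -0.3,"tz": 0.01,"twist": -0.4956,"aperture": 0.03},{"tx": 0.54,"ty": -0.3,"tz": 0.01,"twist": -0.4956,"aperture": 0.03},{"tx": 0.54,"ty": -0.3,"tz": 0.01,"twist": -0.4956,"aperture": 0.03},{"tx": 0.54,"ty": -0.3,"tz": 0.01,"twist": -0.4956,"aperture": 0.03},{"tx": 0.54,"ty": -0.3,"tz": 0.01,"twist": -0.4956,"aperture": 0.03},{"tx": 0.54,"ty": -0.3,"tz": 0.01,"twist": -0.4956,"aperture": 0.03},{"tx": 0.54,"ty": -0.3,"tz": 0.01,"twist": -0.4956,"aperture": 0.03}]' > path.dat && python3 -m handwheel path.dat 25;echo '[{"aperture": 0.03},{"aperture": 0.03},{"aperture": 0.03}]' > path.dat && python3 -m handwheel path.dat 25;python3 d.py .5054 -.0187 .142 84.6
```

```text
time_s: 38.75
tool_pos: [0.5043, -0.0098, 0.1961]
tool_rot: [-180.0, -0.2, 85.1]
force: [0.6, 0.2, -1.6]
grip_width: 0.0407
grasp_force: 25.0
time_s: 39.0
tool_pos: [0.503, -0.0181, 0.1959]
tool_rot: [-179.9, 0.0, 84.5]
force: [0.9, -0.1, -3.0]
grip_width: 0.0411
grasp_force: 25.0
[-0.0003  0.0026  0.0539] -0.1
```

Scaled: 0.0535 m / 0.5 = 0.107, 0.053 m / 0.5 = 0.106.

```bash
echo '[{"ty": 0.002,"tz": 0.05,"aperture": 0.03},{"ty": 0.002,"tz": 0.086,"aperture": 0.03},{"ty": 0.002,"tz": 0.1,"aperture": 0.03},{"ty": 0.002,"tz": 0.104,"aperture": 0.03},{"ty": 0.002,"tz": 0.106,"aperture": 0.03},{"ty": 0.002,"tz": 0.107,"aperture": 0.03},{"ty": 0.002,"tz": 0.107,"aperture": 0.03}]' > path.dat && python3 -m handwheel path.dat 25;python3 d.py .5054 -.0187 .142 84.6
```

```text
time_s: 39.58
tool_pos: [0.5055, -0.0173, 0.1446]
tool_rot: [179.9, 0.0, 84.6]
force: [-0.2, -0.5, -1.7]
grip_width: 0.0409
grasp_force: 25.0
[-0.0014 -0.      0.0026] -0.0
```

Scaled: 0.003 m / 0.5 = 0.006, 0.002 m / 0.5 = 0.004.

```bash
echo '[{"tz": 0.002,"aperture": 0.03},{"tz": 0.004,"aperture": 0.03},{"tz": 0.006,"aperture": 0.03},{"tz": 0.006,"aperture": 0.03}]' > path.dat && python3 -m handwheel path.dat 25;echo '[{"aperture": 0.06},{"aperture": 0.06},{"aperture": 0.06},{"aperture": 0.06},{"aperture": 0.06}]' > path.dat && python3 -m handwheel path.dat 25; echo '[{"tz": -0.06,"aperture": 0.06},{"tz": -0.12,"aperture": 0.06},{"tz": -0.18,"aperture": 0.06},{"tz": -0.24,"aperture": 0.06},{"tz": -0.24,"aperture": 0.06}]' > path.dat && python3 -m handwheel path.dat; echo '[{"tx": -0.5,"aperture": 0.06},{"tx": -0.5,"aperture": 0.06},{"tx": -0.5,"aperture": 0.06},{"tx": -0.5,"aperture": 0.06},{"tx": -0.5,"aperture": 0.06},{"tx": -0.5,"aperture": 0.06},{"tx": -0.5,"aperture": 0.06},{"tx": -0.5,"aperture": 0.06}]' > path.dat && python3 -m handwheel path.dat;python3 -c "
from h import *
cv2.imwrite('pics/f1.png',crop('top',175,140,150,110,5.3))
cv2.imwrite('pics/f2.png',crop('scene',225,150,120,100,6))"
```

```text
time_s: 39.92
tool_pos: [0.5057, -0.0173, 0.1422]
tool_rot: [179.9, 0.1, 84.6]
force: [-1.9, -0.5, 6.1]
grip_width: 0.0411
grasp_force: 25.0
time_s: 40.33
tool_pos: [0.5049, -0.017, 0.1406]
tool_rot: [180.0, 0.0, 84.6]
force: [0.1, -0.2, -0.1]
grip_width: 0.0588
grasp_force: 0.0
time_s: 40.75
tool_pos: [0.508, -0.0167, 0.2666]
tool_rot: [179.4, 0.1, 84.6]
force: [1.1, 0.7, 0.3]
grip_width: 0.06
grasp_force: 0.0
time_s: 41.42
tool_pos: [0.48, -0.269, 0.2594]
tool_rot: [-179.9, -0.0, 84.3]
force: [1.0, 1.3, 0.4]
grip_width: 0.06
grasp_force: 0.0
```

View pics/f1.png

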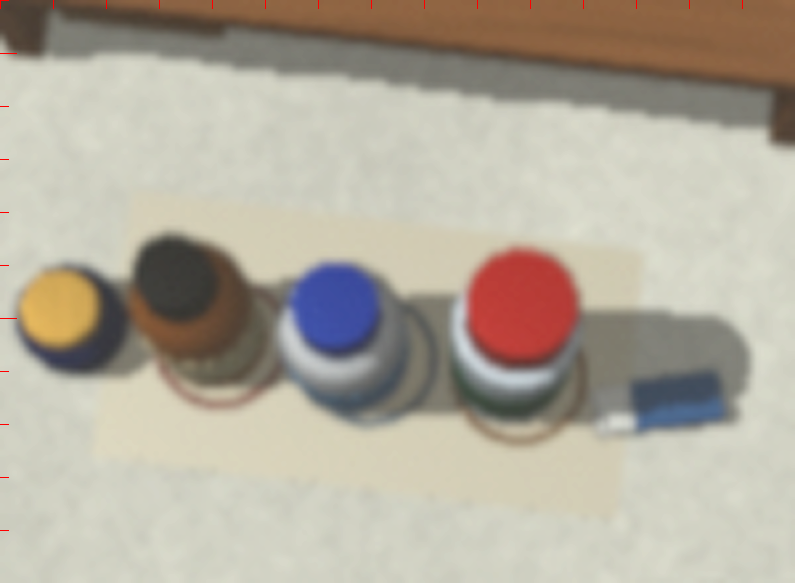

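View pics/f2.png

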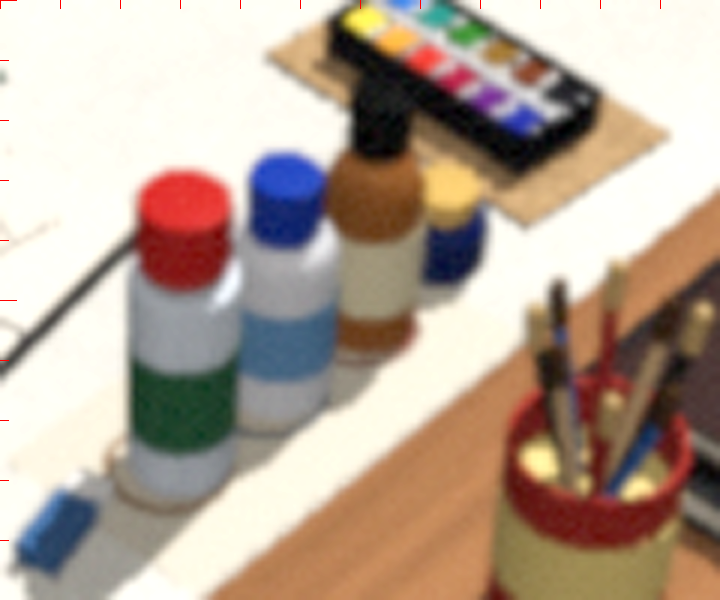

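All three bottles stand upright on their rings. Against the first picture, the caps have shifted by 12, 12 and 18 crop pixels (about 4.4, 4.4 and 6.5 mm), inside the 15 mm allowed. The ink pot, eraser and brush pot have not moved, and the tin is square on the mat. I'll hand the job in.

```bash
echo '[{"aperture": 0.06},{"aperture": 0.06},{"aperture": 0.06},{"aperture": 0.06}]' > path.dat && python3 -m handwheel path.dat && python3 -c "
from cell import env
print(env.sign_off())"
```

```text
time_s: 41.85
tool_pos: [0.4817, -0.265, 0.2608]
tool_rot: [180.0, 0.0, 84.7]
force: [-0.2, 0.8, 1.0]
grip_width: 0.0598
grasp_force: 0.0
the job is handed in; nothing more can be done
None
```

I handed the job in at about 42 s, with no verdict returned: in the last pictures the tin lies lined up in the middle of the mat, and the three bottles stand upright about 4 to 7 mm from their starting spots (15 mm allowed).

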